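# Close the clip-lid canisters on the bracket and hang them on the rack

## Task

Put away the bathroom canisters on the counter: press both clasps of every canister fully flat against its sides, one after the other, on the black pad of the bent bracket, turning the canister round in between, and never with the gripper itself. Hang every closed canister by its handle across both prongs of a double hook on the rack, hanging straight and still, one to a hook, whichever is free. Do not tip over or shove away the other toiletries.

Things in the scene. Friction and masses are not known exactly. Their poses are not given: they have to be found in the camera images.
- white: Loose rigid white canister with a white lid and handle, about 0.3 kg, upright; absent in some starts. Origin at the centre of its underside, z up. Box 60 mm along its x, 92 mm along its y, lid top 80 mm high; a clasp on each broad (+x, -x) face, a rigid bridge handle along y above the lid, 142 mm high in all.
- white_bar (a point): Middle of the handle's square bar (14 x 14 mm, 92 mm along y), 135 mm above the canister's underside, its underside at 128 mm; axes as the canister's. 6 mm uprights at y = +-41 mm carry it, so the opening below it is 76 mm wide and 48 mm high. Grip it here, fingers closing along x; a firm grip keeps the canister from swinging.
- white_a (a joint): Steel clasp flap on the canister's +x face, 30 mm wide, 32 mm long, 5 mm thick, hinged at its top edge 74 mm above the canister's underside. 0 = shut, flat on the face, its outside then 35.5 mm from the canister's middle; grows as the lower end swings out, at most 1.0 rad. Stiff: stays where left, about 2 N at the lower end turns it.
- white_b (a joint): Steel clasp flap on the canister's -x face, 30 mm wide, 32 mm long, 5 mm thick, hinged at its top edge 74 mm above the canister's underside. 0 = shut, flat on the face, its outside then 35.5 mm from the canister's middle; grows as the lower end swings out, at most 1.0 rad. Stiff: stays where left, about 2 N at the lower end turns it.
- green: Loose rigid white canister with a green lid and handle, about 0.3 kg, upright; absent in some starts. Origin at the centre of its underside, z up. Box 60 mm along its x, 92 mm along its y, lid top 80 mm high; a clasp on each broad (+x, -x) face, a rigid bridge handle along y above the lid, 142 mm high in all.
- green_bar (a point): Middle of the handle's square bar (14 x 14 mm, 92 mm along y), 135 mm above the canister's underside, its underside at 128 mm; axes as the canister's. 6 mm uprights at y = +-41 mm carry it, so the opening below it is 76 mm wide and 48 mm high. Grip it here, fingers closing along x; a firm grip keeps the canister from swinging.
- green_a (a joint): Steel clasp flap on the canister's +x face, 30 mm wide, 32 mm long, 5 mm thick, hinged at its top edge 74 mm above the canister's underside. 0 = shut, flat on the face, its outside then 35.5 mm from the canister's middle; grows as the lower end swings out, at most 1.0 rad. Stiff: stays where left, about 2 N at the lower end turns it.
- green_b (a joint): Steel clasp flap on the canister's -x face, 30 mm wide, 32 mm long, 5 mm thick, hinged at its top edge 74 mm above the canister's underside. 0 = shut, flat on the face, its outside then 35.5 mm from the canister's middle; grows as the lower end swings out, at most 1.0 rad. Stiff: stays where left, about 2 N at the lower end turns it.
- amber: Loose rigid white canister with an orange lid and handle, about 0.3 kg, upright; absent in some starts. Origin at the centre of its underside, z up. Box 60 mm along its x, 92 mm along its y, lid top 80 mm high; a clasp on each broad (+x, -x) face, a rigid bridge handle along y above the lid, 142 mm high in all.
- amber_bar (a point): Middle of the handle's square bar (14 x 14 mm, 92 mm along y), 135 mm above the canister's underside, its underside at 128 mm; axes as the canister's. 6 mm uprights at y = +-41 mm carry it, so the opening below it is 76 mm wide and 48 mm high. Grip it here, fingers closing along x; a firm grip keeps the canister from swinging.
- amber_a (a joint): Steel clasp flap on the canister's +x face, 30 mm wide, 32 mm long, 5 mm thick, hinged at its top edge 74 mm above the canister's underside. 0 = shut, flat on the face, its outside then 35.5 mm from the canister's middle; grows as the lower end swings out, at most 1.0 rad. Stiff: stays where left, about 2 N at the lower end turns it.
- amber_b (a joint): Steel clasp flap on the canister's -x face, 30 mm wide, 32 mm long, 5 mm thick, hinged at its top edge 74 mm above the canister's underside. 0 = shut, flat on the face, its outside then 35.5 mm from the canister's middle; grows as the lower end swings out, at most 1.0 rad. Stiff: stays where left, about 2 N at the lower end turns it.
- rack: Fixed dark wooden rack with three steel double hooks 115 mm apart that point to its -x (nearer to the robot and to its right); a handle bar rests across both prongs of one. Origin under the centre of its base (150 mm along x, 380 mm along y, 18 mm thick). A cross bar (top 205 mm up, front 23 mm behind the origin) carries the hooks; only the hook tips stand higher.
- hook0 (a point): Seat of the left double hook as seen by the robot: midway between its prongs, level with their upper side, 193.5 mm above the table; axes as the rack's. Prongs 7 mm thick, 25 mm either side in y, level from the cross bar (53 mm behind) to 32 mm in front (-x); their tips then slope up, ending 42 mm in front, 19.5 mm above the seat.
- hook1 (a point): Seat of the middle double hook as seen by the robot: midway between its prongs, level with their upper side, 193.5 mm above the table; axes as the rack's. Prongs 7 mm thick, 25 mm either side in y, level from the cross bar (53 mm behind) to 32 mm in front (-x); their tips then slope up, ending 42 mm in front, 19.5 mm above the seat.
- hook2 (a point): Seat of the right double hook as seen by the robot: midway between its prongs, level with their upper side, 193.5 mm above the table; axes as the rack's. Prongs 7 mm thick, 25 mm either side in y, level from the cross bar (53 mm behind) to 32 mm in front (-x); their tips then slope up, ending 42 mm in front, 19.5 mm above the seat.
- riser: Fixed low dark wooden riser, 150 mm along x, 240 mm along y, top 95 mm above the table; origin at the centre of its underside; a bent steel bracket is screwed over its front (-x) edge.
- pad (a point): Centre of the front of the upright black rubber pad on the bent bracket, 56 mm above the table; the flat pad is 56 mm wide (y), reaches from 20 to 92 mm above the table and faces -x of the riser, roughly to the robot's left; axes as the riser's. It stands 19 mm in front of the riser; the table before it is bare.
- diffuser: Bystander: loose green glass reed diffuser, 54 mm diameter, 108 mm high without its reeds (200 mm with them). Origin at the centre of its underside.
- mug: Bystander: loose blue mug, 76 mm diameter, 90 mm high. Origin at the centre of its underside.
- jar: Bystander: loose closed jar on the riser, 56 mm diameter, 60 mm high. Origin at the centre of its underside.
- lotion: Bystander: loose white bottle with black cap on the riser, 48 mm diameter, 85 mm high. Origin at the centre of its underside.
- soapdish: Bystander: loose white soap dish with green soap, 85 x 120 mm, 29 mm high. Origin at the centre of its underside.
- spray: Bystander: loose black spray can, 48 mm diameter, 170 mm high. Origin at the centre of its underside.
Not all that is in view belongs to the job. What is meant by the amber is not pink or yellow, and is the larger of those in its own colour.

How it is judged:
By the outcome, as a careful person would: the job done as asked, in the order asked, and still so for the second after the job is handed in, with the robot touching nothing.
Of white, green, amber only 2 to 3 are there at a start; the rules pass over those that are not, and their reading is None.
At some moment in a run one of white, green, amber may be knocked a few centimetres aside while the robot is not near it.
It also fails if it takes over 210 s, if anything falls off the work surface, if the arm or the gripper's body presses on something with over 40 N, if the wrist force passes 120 N, or if a joint passes its speed limit or range.

## Robot

A 6-joint arm with a two-finger parallel gripper is mounted at the origin on the work surface. World frame = base frame: x ahead of the robot, y to its left, z up, the work surface at z = 0. Lengths are in mm, angles in degrees, forces in N, time in s.
With the tool pointing down it reaches from about 350 to 850 mm from the base axis. Payload 8.1 kg.
Tool frame: the origin (TCP) lies on the centre line of the jaws, within the pads' length; the fingertips stand 14 mm ahead of it and the grasp point (between the pads) lies 5 mm behind it; z points along the fingers, y is the line along which they close (so a half turn about z gives the same grasp; the last joint's range is limited). The gripper opens to 85 mm and grips with 20 to 120 N. Pads are 22 mm wide; open, the fingers measure 114 mm over their backs; the gripper's body (76 mm by 85 mm) begins 54 mm behind the grasp point. The pads swing forward as they close: fully open they stand 13 mm farther back than shut.
Start: joints at [-77.43, 7.471, 85.268, -0, 87.261, -4.893], TCP at [180.082, -572.343, 245.292] pointing down, gripper open.
Joint ranges: [-169.43, 169.43], [-51.17, 129.36], [1.28, 143.12], [-76.62, 256.62], [0, 156.53], [-152.29, 152.29]. Speed limits (degrees/s): [136.94, 136.94, 159.86, 180, 180, 180].

## Interface

Orientations are given as [roll, pitch, yaw] about the fixed x, y, z axes, in that order (R = Rz(yaw) Ry(pitch) Rx(roll)).
In Python, from bench import sense, snapshot, camera_info, hand_in gives the robot as it stands. The module is installed in compiled form; this text tells all that it offers.
- The arm moves only by the tool apply_moves, never from a script. Its argument "deltas" is a list of rows, each a list of 7 numbers: the shift along the tool's x, y, z scaled (see below), then the turn, a rotation vector about the tool's x, y, z scaled (see below), then the opening, from 0 (shut) to 1 (fully open). In form: [[dx, dy, dz, ax, ay, az, claw], ...]. A call has 1 to 8 rows; each row shifts and turns the commanded pose from where the row before left it, along the tool's axes as they then stand; what a row does not reach is not made up. The controller multiplies each number of a shift by 0.03 m and each number of a turn by 0.08 rad. A row lasts 1/8 s, in which the tool goes at most 62.5 mm and 10.7 degrees, less where a joint would pass 70% of its speed; a pose out of reach is approached as far as the arm can. A call with a number of a shift or a turn outside -1 to 1 is refused whole. A call with a gripper value outside its range is refused whole. The fingers move at their own pace and stop on an object; "grip_force" is the grip in N (left out, the last holds). Time passes only in rows, so rows that do not move let the fingers close. It gives the time, the measured TCP pose, the force, the opening and the grip force at its end, in the units of the state.
- sense(): the state, without advancing time (a new reading comes with each control period).
- snapshot(name): name is "scene" or "top"; returns the picture (480x640x3 uint8, red, green, blue); there is no depth.
- camera_info(name): a dict with "vertical_fov" (degrees; the focal length in pixels is half the picture's height over the tangent of half this angle, whatever the lens; pixels are square), "cx", "cy" (the principal point, pixels), "origin" and "rotation" of the camera in the world. Camera axes: x right, y up, looking along -z (the intrinsics and any distortion apply to the point x, -y, -z); pixel columns grow to the right and rows downward; lengths in mm; the calibration is good to about 2 mm. A picture is of the moment at which its call begins. camera_info takes no time and is no camera call.
- hand_in(): hands the job in; it is judged then, once.
The state is a dict: "time": time; "joint_pos": joint angles; "qd": joint speeds; "joint_efforts": joint torques, N m; "tool_pos": TCP position; "tcp_rot": TCP orientation; "ft_force": force on the tool from outside, world axes, zero at the start; "wrist_torque": the same for the moment, N m; "finger_gap": finger opening in mm; "grip_force": force on a finger pad.
Only numpy, scipy, OpenCV 4.12 (cv2) and the standard library are available. Lean on these libraries where they do the work, as an engineer would, in place of code of your own. Each camera call takes 0.05 s, during which the arm holds its last target. There are 200 camera calls.

## Working session

There is one attempt and no reset: what is moved stays moved. The work goes in short steps, Python scripts to look and compute and a tool call to move; the robot and the scene stay as the last step left them, time stands still between calls to the robot, and variables do not carry over. Pictures are saved under pics/ and viewed, at most 14 in all, crops included, and the job is handed in when it is done.

Besides the shell and the picture viewer there is one more tool, called after "Call:" as name([rows], argument=value, ...), one row to a line, values as JSON. apply_moves: Moves the arm, as the interface text tells. Its arguments: {"type":"object","properties":{"deltas":{"type":"array"},"grip_force":{"type":"number"}},"required":["deltas"]}

```bash
mkdir -p pics; python3 - <<'E'
from bench import *
import cv2
for n in("scene","top"):
    cv2.imwrite(f"pics/{n}0.png",snapshot(n)[:,:,::-1]); print(n,camera_info(n))
print(sense())
E
```

```text
scene {'vertical_fov': 46.406670826530814, 'cx': 322.7196078874983, 'cy': 237.9951444102282, 'origin': array([1335.87902275,  104.29706326, 1151.85630985]), 'rotation': array([ 40.1463763 ,  -0.98779446, 101.34143401])}
top {'vertical_fov': 57.58770072081842, 'cx': 316.33232212554407, 'cy': 246.83751717146802, 'origin': array([ 391.10267008,  -49.92083871, 1138.21142846]), 'rotation': array([ 6.95922576e+00,  5.15253848e-02, -9.12256921e+01])}
{'time': 0.1, 'joint_pos': array([-7.74290988e+01,  7.51165548e+00,  8.53246979e+01, -8.30861785e-04,
        8.72613375e+01, -4.89299841e+00]), 'qd': array([ 0.06821114, -0.01388273, -0.21214787,  0.04719536,  0.01989258,
        0.02785536]), 'joint_efforts': array([ 1.47129500e-03, -5.70952141e+01, -5.01940012e+01, -1.82286967e-04,
        8.21234426e-03,  7.81652852e-05]), 'tool_pos': array([ 179.97450573, -571.86547888,  244.32430103]), 'tcp_rot': array([-1.79902594e+02, -7.50574019e-03,  1.74639336e+01]), 'ft_force': array([ 0.54388703, -1.29593586,  0.06885067]), 'wrist_torque': array([ 0.02057685, -0.00027913, -0.01120046]), 'grip_force': 0.0, 'finger_gap': 85.26185482815252}
```

View pics/scene0.png

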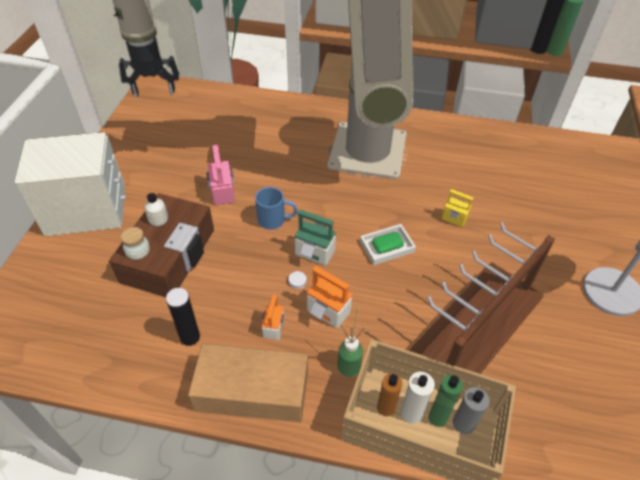

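View pics/top0.png

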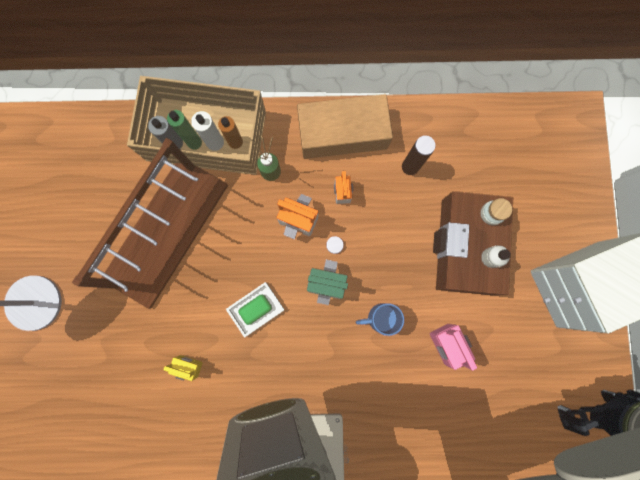

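```bash
cat > h.py <<'E'
import numpy as np, cv2
from bench import *
from scipy.spatial.transform import Rotation as Ro
def cam(n):
    c=camera_info(n); f=240/np.tan(np.radians(c['vertical_fov']/2))
    return f,c['cx'],c['cy'],np.array(c['origin']),Ro.from_euler('xyz',c['rotation'],degrees=True).as_matrix()
def proj(n,P):
    f,cx,cy,o,R=cam(n); q=(np.atleast_2d(P)-o)@R
    return np.c_[cx+f*q[:,0]/-q[:,2], cy-f*q[:,1]/-q[:,2]]
def unproj(n,uv,z):
    f,cx,cy,o,R=cam(n); uv=np.atleast_2d(uv).astype(float)
    d=np.c_[(uv[:,0]-cx)/f,-(uv[:,1]-cy)/f,-np.ones(len(uv))]@R.T
    return o+d*((z-o[2])/d[:,2])[:,None]
def crop(n,x0,x1,y0,y1,s,img=None):
    im=snapshot(n) if img is None else img
    c=cv2.resize(im[y0:y1,x0:x1],None,fx=s,fy=s,interpolation=cv2.INTER_CUBIC)[:,:,::-1].copy()
    for x in range((x0//10+1)*10,x1,10):
        cv2.putText(c,str(x) if x%20==0 else "'",((x-x0)*s,9),0,.3,(0,0,255),1)
        cv2.line(c,((x-x0)*s+s//2,10),((x-x0)*s+s//2,14),(0,0,255),1)
    for y in range((y0//10+1)*10,y1,10):
        cv2.putText(c,str(y),(0,(y-y0)*s+s//2+3),0,.3,(0,0,255),1)
    return c
def pt(pose,p): # pose x,y,yaw(deg)
    a=np.radians(pose[2]); c,s=np.cos(a),np.sin(a); p=np.atleast_2d(p).astype(float)
    return np.c_[pose[0]+c*p[:,0]-s*p[:,1], pose[1]+s*p[:,0]+c*p[:,1], p[:,2]]
def fit(name_pts,x0): # list of (cam, local pt, uv)
    from scipy.optimize import least_squares
    g=lambda x: np.concatenate([proj(n,pt(x,p))[0]-uv for n,p,uv in name_pts])
    r=least_squares(g,x0,loss='soft_l1'); return r.x,r.fun.reshape(-1,2)
E
python3 - <<'E'
from h import *
t=cv2.imread('pics/top0.png')[:,:,::-1]; s=cv2.imread('pics/scene0.png')[:,:,::-1]
cv2.imwrite('pics/c1.png',np.hstack([crop('top',270,352,185,310,4.8.__int__() or 4,t),crop('scene',285,365,205,330,4,s)]))
cv2.imwrite('pics/c2.png',crop('top',75,235,135,310,4,t)[:600])
cv2.imwrite('pics/c3.png',crop('top',430,525,180,305,5,t)[:600])
E
```

```text
(no output)
```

View pics/c1.png

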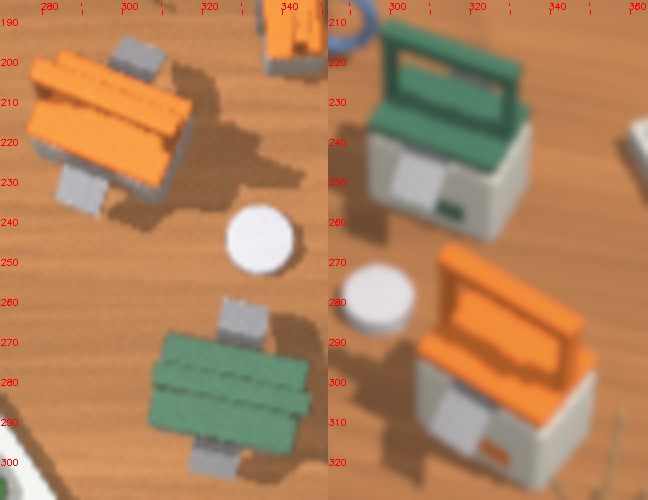

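View pics/c2.png

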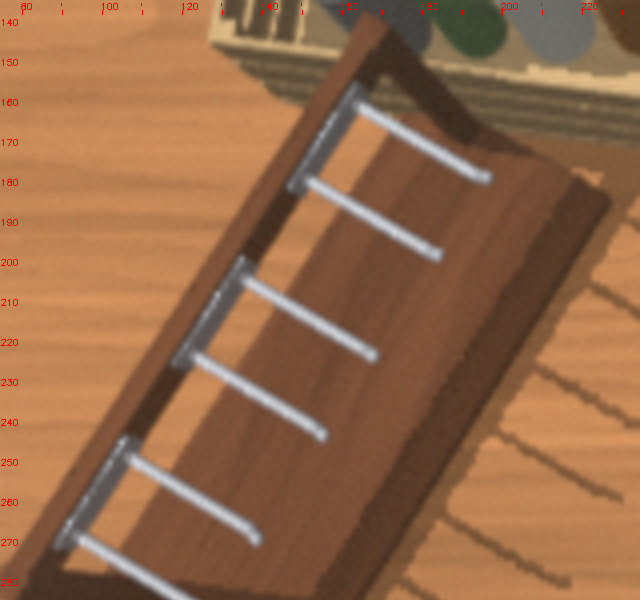

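View pics/c3.png

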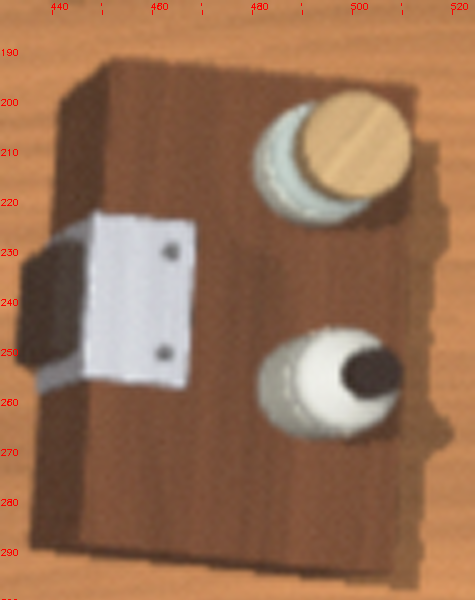

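```bash
cat >> h.py <<'E'
def box(x0,x1,y0,y1,z0,z1): return np.array([[x,y,z] for x in(x0,x1) for y in(y0,y1) for z in(z0,z1)],float)
PARTS=[box(-30,30,-46,46,70,80),box(-7,7,-46,46,128,142),box(-7,7,-44,-38,80,130),box(-7,7,38,44,80,130)]
def sil(n,pose,shape=(480,640),k=4):
    m=np.zeros((shape[0]*k,shape[1]*k),np.uint8)
    for b in PARTS:
        h=cv2.convexHull(np.round((proj(n,pt(pose,b))+.5)*k).astype(np.int32)); cv2.fillConvexPoly(m,h,255)
    return cv2.resize(m,(shape[1],shape[0]),interpolation=cv2.INTER_AREA)/255.
def cmask(img,col):
    h=cv2.cvtColor(img,cv2.COLOR_RGB2HSV).astype(int); H,S,V=h[...,0],h[...,1],h[...,2]
    return ((H>=8)&(H<=18)&(S>190)&(V>120)) if col=='amber' else ((H>=68)&(H<=85)&(S>90)&(V>50)&(V<170))
def fitcan(imgs,col,x0,win=45):
    from scipy.optimize import minimize
    M={}
    for n,im in imgs.items():
        c=proj(n,[[x0[0],x0[1],90]])[0]; m=cmask(im,col); w=np.zeros_like(m)
        w[max(0,int(c[1])-win):int(c[1])+win,max(0,int(c[0])-win):int(c[0])+win]=1; M[n]=(m&w).astype(float)
    f=lambda x: sum(np.abs(sil(n,x)-m).sum()/m.sum() for n,m in M.items())
    best=None
    for dy in(-12,0,12):
        s=np.array([x0[0],x0[1],x0[2]+dy]); r=minimize(f,s,method='Nelder-Mead',options=dict(initial_simplex=[s,s+[12,0,0],s+[0,12,0],s+[0,0,10]],xatol=.1,fatol=1e-4))
        if best is None or r.fun<best.fun: best=r
    return best.x,best.fun
E
python3 - <<'E'
from h import *
t=cv2.imread('pics/top0.png')[:,:,::-1]; s=cv2.imread('pics/scene0.png')[:,:,::-1]
print(unproj('top',[[296,214],[327,283]],100))
for c,uv in(('amber',(296,214)),('green',(327,283))):
    p=unproj('top',[uv],100)[0]; h=cv2.cvtColor(t,cv2.COLOR_RGB2HSV); print(h[uv[1]-6:uv[1]+7:4,uv[0]].tolist(),h[uv[1]-6:uv[1]+7:4,uv[0]+6].tolist())
    for im in({'top':t},{'scene':s},{'top':t,'scene':s}): print(c,list(im),fitcan(im,c,[p[0],p[1],-15]))
rk=[('top',(-72,y,211),uv) for y,uv in zip((-140,-90,-25,25,90),((197.5,179.5),(185,199.2),(169,224),(156.2,244),(139.5,270)))]
print('rack',fit(rk,[700,300,40]), fit(rk+[('top',(-75,-190,18),(227.5,185))],[700,300,40]))
ri=[('top',(a*75,b*120,95),uv) for a,b,uv in((-1,1,(452,192)),(1,1,(513.6,197.2)),(-1,-1,(446.4,288.6)),(1,-1,(508,294.4)))]
print('riser',fit(ri,[500,-400,-90]))
E
```

```text
[[598.83282204  -4.2666609  100.        ]
 [430.91132707 -75.13964139 100.        ]]
[[15, 184, 248], [13, 191, 210], [15, 183, 248], [15, 181, 248]] [[13, 188, 241], [15, 182, 248], [14, 191, 238], [15, 181, 248]]
amber ['top'] (array([ 6.22610600e+02, -4.88883117e-01,  0.00000000e+00]), np.float64(41.88877005347593))
amber ['scene'] (array([601.4476837 , -10.34701033, -32.65687829]), np.float64(0.28186274509803927))Traceback (most recent call last):
  File "<stdin>", line 6, in <module>
  File "h.py", line 49, in fitcan
    s=np.array([x0[0],x0[1],x0[2]+dy]); r=minimize(f,s,method='Nelder-Mead',options=dict(initial_simplex=[s,s+[12,0,0],s+[0,12,0],s+[0,0,10]],xatol=.1,fatol=1e-4))
                                          ~~~~~~~~^^^^^^^^^^^^^^^^^^^^^^^^^^^^^^^^^^^^^^^^^^^^^^^^^^^^^^^^^^^^^^^^^^^^^^^^^^^^^^^^^^^^^^^^^^^^^^^^^^^^^^^^^^^^^^^^^
    res = _minimize_neldermead(fun, x0, args, callback, bounds=bounds,
                               **options)
    fxr = func(xr)
    fx = function(np.copy(x), *(wrapper_args + args))
  File "h.py", line 46, in <lambda>
    f=lambda x: sum(np.abs(sil(n,x)-m).sum()/m.sum() for n,m in M.items())
                ~~~^^^^^^^^^^^^^^^^^^^^^^^^^^^^^^^^^^^^^^^^^^^^^^^^^^^^^^^
  File "h.py", line 46, in <genexpr>
    f=lambda x: sum(np.abs(sil(n,x)-m).sum()/m.sum() for n,m in M.items())
                           ~~~^^^^^
  File "h.py", line 35, in sil
    h=cv2.convexHull(np.round((proj(n,pt(pose,b))+.5)*k).astype(np.int32)); cv2.fillConvexPoly(m,h,255)
                               ~~~~^^^^^^^^^^^^^^
  File "h.py", line 8, in proj
    f,cx,cy,o,R=cam(n); q=(np.atleast_2d(P)-o)@R
                ~~~^^^
  File "h.py", line 5, in cam
    c=camera_info(n); f=240/np.tan(np.radians(c['vertical_fov']/2))
ValueError: time passes only in moves, steps and waits
```

```bash
python3 - <<'E'
import re
s=open('h.py').read()
s=s.replace("def cam(n):","import functools\n@functools.cache\ndef cam(n):").replace("(S>190)&(V>120)","(S>168)&(V>165)")
open('h.py','w').write(s)
E
cat > m.py <<'E'
from h import *
t=cv2.imread('pics/top0.png')[:,:,::-1]; s=cv2.imread('pics/scene0.png')[:,:,::-1]
h=cv2.cvtColor(t,cv2.COLOR_RGB2HSV);print('wood',h[250,200:300:20].tolist())
P={}
for c,uv in(('amber',(296,214)),('green',(327,283))):
    p=unproj('top',[uv],100)[0]
    for im in({'top':t},{'scene':s},{'top':t,'scene':s}):
        r=fitcan(im,c,[p[0],p[1],-15],30 if c=='amber' else 45); print(c,list(im),r); P[c]=r[0]
rk=[('top',(-72,y,211),uv) for y,uv in zip((-140,-90,-25,25,90),((197.5,179.5),(185,199.2),(169,224),(156.2,244),(139.5,270)))]
print('rack',fit(rk,[700,300,40])); r=fit(rk+[('top',(-75,-190,18),(227.5,185))],[700,300,40]); print(r); rack=r[0]
ri=[('top',(a*75,b*120,95),uv) for a,b,uv in((-1,1,(452,192)),(1,1,(513.6,197.2)),(-1,-1,(446.4,288.6)),(1,-1,(508,294.4)))]
r=fit(ri,[500,-400,-90]);print('riser',r); riser=r[0]
np.savez('poses.npz',rack=rack,riser=riser,**P)
k=3; o=[]
for n,im,(x0,y0,x1,y1) in(('top',t,(75,135,335,335)),('scene',s,(280,190,560,390))):
    g=cv2.resize(im,None,fx=k,fy=k,interpolation=cv2.INTER_CUBIC)[:,:,::-1].copy()
    def L(pose,A,B,c):
        q=np.round((proj(n,pt(pose,[A,B]))+.5)*k).astype(int); cv2.line(g,tuple(map(int,q[0])),tuple(map(int,q[1])),c,1)
    for y in(-140,-90,-25,25,90,140): L(rack,(23,y,193.5),(-62,y,193.5),(0,0,255)); L(rack,(-62,y,193.5),(-72,y,213),(0,255,0))
    for a,b in(((-75,-190),(-75,190)),((-75,-190),(75,-190))): L(rack,(*a,18),(*b,18),(255,0,0))
    for c in('amber','green'):
        for z,X,Y in((80,30,46),(142,7,46),(0,30,46)):
            C=[(X,Y,z),(-X,Y,z),(-X,-Y,z),(X,-Y,z)]
            for i in range(4): L(P[c],C[i],C[i-1],(255,0,255))
    o.append(g[y0*k:y1*k,x0*k:x1*k])
cv2.imwrite('pics/ov1.png',o[0]); cv2.imwrite('pics/ov2.png',cv2.resize(o[1],(800,571)))
E
python3 m.py
```

```text
wood [[13, 143, 194], [13, 146, 197], [14, 142, 203], [13, 139, 205], [13, 142, 207]]
amber ['top'] (array([604.43807277,  -5.12395651, -23.61001304]), np.float64(0.16053832872111454))
amber ['scene'] (array([601.27244633,  -8.47264449, -26.19713606]), np.float64(0.17323309920983318))
amber ['top', 'scene'] (array([602.99544988,  -6.34730922, -24.00553874]), np.float64(0.36019721780651837))
green ['top'] (array([430.91132707, -75.13964139, -27.        ]), np.float64(inf))
green ['scene'] (array([429.70835783, -79.89899428, -30.61053601]), np.float64(0.9074913802110541))
green ['top', 'scene'] (array([430.91132707, -75.13964139, -27.        ]), np.float64(inf))
rack (array([576.88125251, 339.27518272,  58.16364382]), array([[ 0.06914429, -0.04423529],
       [ 0.17922831, -0.41743359],
       [-0.13217957,  0.22643111],
       [-0.03961926,  0.04853222],
       [-0.07174692,  0.14866995]]))
(array([576.48224033, 339.54697488,  58.29645757]), array([[-0.14221896, -0.00127719],
       [ 0.01158192, -0.34742373],
       [-0.24256214,  0.33250895],
       [-0.10561853,  0.18306663],
       [-0.07961069,  0.32115156],
       [ 0.90468093, -0.77513037]]))
riser (array([ 520.92099806, -446.19873686,  -96.95615136]), array([[ 0.03708237, -1.14477437],
       [-0.14293994, -0.36040777],
       [-0.66143085,  0.37432346],
       [ 0.85998045,  0.91001885]]))h.py:48: RuntimeWarning: divide by zero encountered in scalar divide
  f=lambda x: sum(np.abs(sil(n,x)-m).sum()/m.sum() for n,m in M.items())
  np.max(np.abs(fsim[0] - fsim[1:])) <= fatol):
```

View pics/ov1.png

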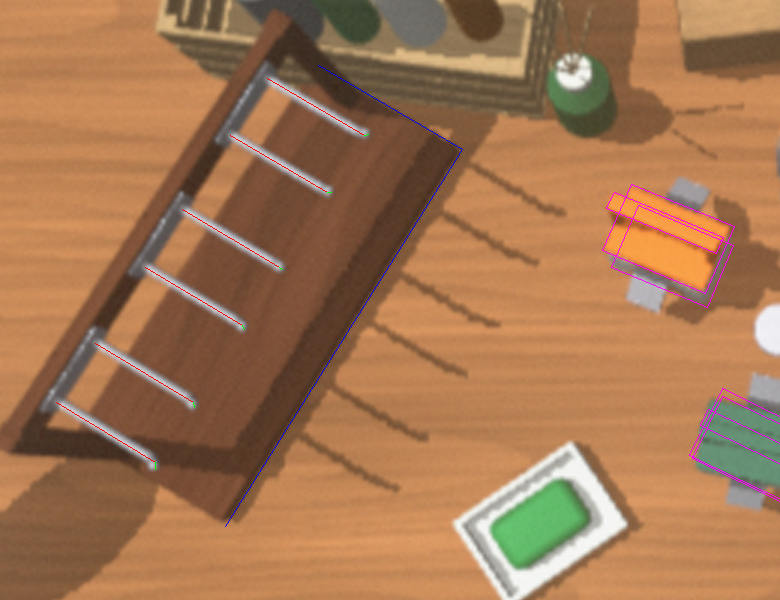

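View pics/ov2.png

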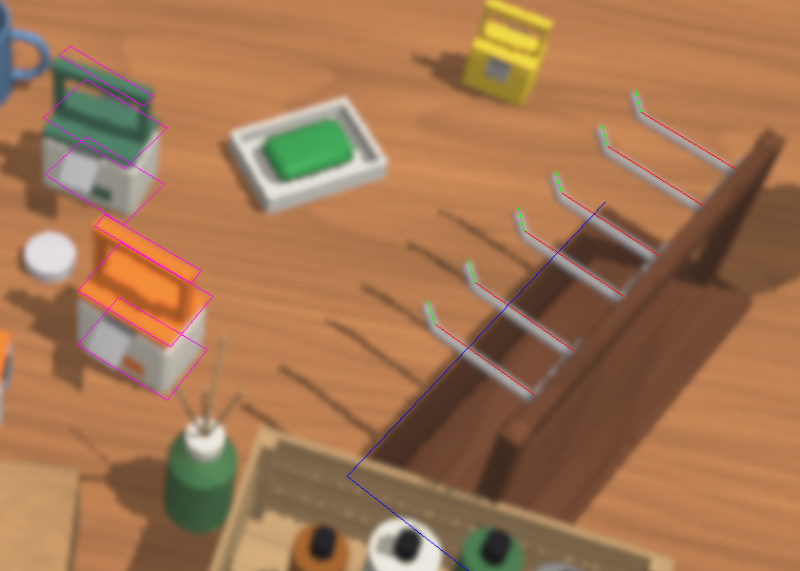

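```bash
python3 - <<'E'
from h import *
t=cv2.imread('pics/top0.png')[:,:,::-1]; s=cv2.imread('pics/scene0.png')[:,:,::-1]
print('nadir',proj('top',[[cam('top')[3][0],cam('top')[3][1],0]]))
h=cv2.cvtColor(t,cv2.COLOR_RGB2HSV); print(h[276:292:3,327].tolist(),h[283,312:340:5].tolist())
h=cv2.cvtColor(s,cv2.COLOR_RGB2HSV); print(h[232:246:3,315].tolist(),h[218,305:330:5].tolist())
import h as H
def cmask(img,col):
    h=cv2.cvtColor(img,cv2.COLOR_RGB2HSV).astype(int); a,S,V=h[...,0],h[...,1],h[...,2]
    return ((a>=8)&(a<=18)&(S>168)&(V>110)) if col=='amber' else ((a>=60)&(a<=95)&(S>60)&(V>35)&(V<190))
H.cmask=cmask
o=[]
for c,uv in(('amber',(296,214)),('green',(327,283))):
    p=unproj('top',[uv],100)[0]
    for im in({'top':t},{'scene':s},{'top':t,'scene':s}):
        r=fitcan(im,c,[p[0],p[1],-15],30 if c=='amber' else 45); print(c,list(im),r)
    for n,im in(('top',t),('scene',s)):
        k=5; g=cv2.resize(im,None,fx=k,fy=k,interpolation=cv2.INTER_CUBIC)[:,:,::-1].copy()
        for z,X,Y,col in((80,30,46,(255,0,255)),(142,7,46,(255,0,0))):
            q=np.round((proj(n,pt(r[0],[(X,Y,z),(-X,Y,z),(-X,-Y,z),(X,-Y,z)]))+.5)*k).astype(np.int32); cv2.polylines(g,[q],True,col,1)
        e=proj(n,[[*r[0][:2],80]])[0].astype(int)*k; o.append(g[e[1]-150:e[1]+150,e[0]-200:e[0]+200])
cv2.imwrite('pics/ov3.png',np.vstack([np.hstack(o[:2]),np.hstack(o[2:])]))
E
```

```text
nadir [[316.72792818 300.13836588]]
[[72, 76, 145], [70, 68, 131], [72, 81, 142], [72, 75, 139], [70, 76, 145], [72, 79, 146]] [[70, 75, 139], [70, 67, 133], [69, 69, 133], [71, 76, 145], [71, 76, 148], [70, 77, 146]]
[[74, 92, 94], [74, 91, 95], [74, 97, 131], [74, 96, 128], [72, 38, 100]] [[16, 108, 125], [69, 69, 89], [75, 96, 119], [73, 90, 131], [30, 63, 130]]
amber ['top'] (array([604.43807277,  -5.12395651, -23.61001304]), np.float64(0.13319938104806117))
amber ['scene'] (array([600.01804468,  -9.18082178, -26.25263819]), np.float64(0.11757037037037035))
amber ['top', 'scene'] (array([603.14118794,  -7.12207311, -24.72772794]), np.float64(0.28818702818386877))
green ['top'] (array([433.72423512, -75.01698942, -13.04934004]), np.float64(0.22820265558934796))
green ['scene'] (array([431.25573136, -79.42985626, -24.18034746]), np.float64(0.4471198596169985))
green ['top', 'scene'] (array([431.11201496, -74.54647016, -12.79110456]), np.float64(0.6910382366138081))
```

View pics/ov3.png

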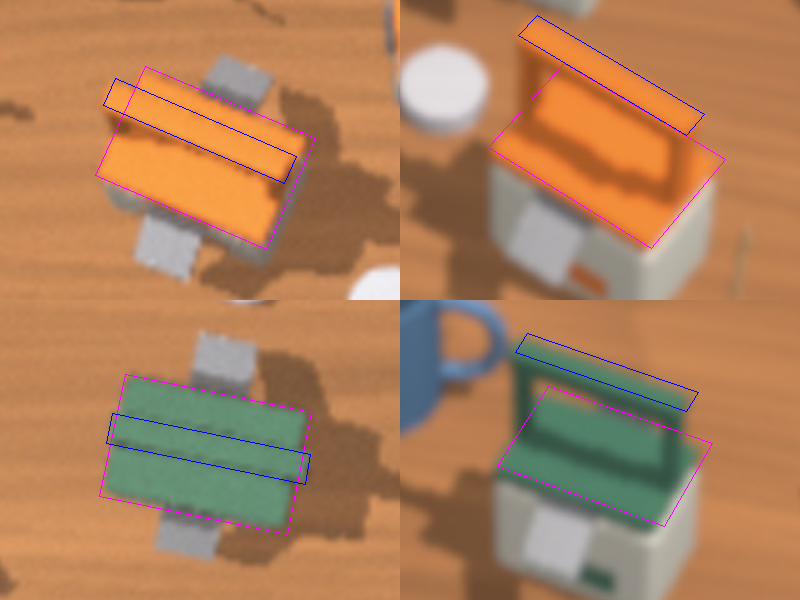

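```bash
python3 - <<'E'
s=open('h.py').read()
s=s.replace("(S>168)&(V>165)","(S>168)&(V>110)").replace("(H>=68)&(H<=85)&(S>90)&(V>50)&(V<170)","(H>=62)&(H<=90)&(S>58)&(V>45)&(V<175)")
s+='''
def rows(cur,tgt):
    """cur,tgt: x,y,z,yaw -> tool-frame shift (units of 30mm) at cur yaw, then turn (units .08rad)"""
    w=np.array(tgt[:3])-cur[:3]; a=np.radians(cur[3]); c,s=np.cos(a),np.sin(a)
    d=np.array([w[0]*c+w[1]*s, w[0]*s-w[1]*c, -w[2]])/30; az=-np.radians(tgt[3]-cur[3])/.08
    return np.round(d,2),round(az,2)
def now():
    s=sense(); return np.array([*s['tool_pos'],s['tcp_rot'][2]]),s
'''
open('h.py','w').write(s)
E
python3 - <<'E'
from h import *
t=cv2.imread('pics/top0.png')[:,:,::-1]; s=cv2.imread('pics/scene0.png')[:,:,::-1]
z=np.load('poses.npz'); ri=z['riser']; ri=np.array([520.9,-446.2,-96.7])
o=[]
for n,im,(x0,y0,x1,y1) in(('top',t,(425,180,525,305)),('scene',s,(105,185,225,300))):
    k=4 if n=='top' else 3; k=4
    g=cv2.resize(im,None,fx=k,fy=k,interpolation=cv2.INTER_CUBIC)[:,:,::-1].copy()
    for C,col in(([(-75,-120,95),(-75,120,95),(75,120,95),(75,-120,95)],(0,255,0)),([(-94,-28,20),(-94,28,20),(-94,28,92),(-94,-28,92)],(0,0,255)),([(-75,-120,0),(-75,120,0)],(255,0,0))):
        q=np.round((proj(n,pt(ri,C))+.5)*k).astype(np.int32); cv2.polylines(g,[q],True,col,1)
    g=g[y0*k:y1*k,x0*k:x1*k]; o.append(cv2.copyMakeBorder(g,0,500-g.shape[0],0,0,0))
cv2.imwrite('pics/ov4.png',np.hstack(o)); print(proj('top',[[320,-200,0]]))
for nm,uv,zz in(('diff',(268,167),60),('small amber',(344,188),60),('mug',(387,320),45),('spray',(413,165),40),('soap',(256,309),20),('cap',(335,245),10),('pink',(453,346),60)): print(nm,unproj('top',[uv],zz)[0].round())
E
```

```text
[[375.74657869 326.76369419]]
diff [730.  67.  60.]
small amber [ 671. -125.   60.]
mug [ 339. -222.   45.]
spray [ 733. -307.   40.]
soap [372. 105.  20.]
cap [ 533. -101.   10.]
pink [ 274. -377.   60.]
```

View pics/ov4.png

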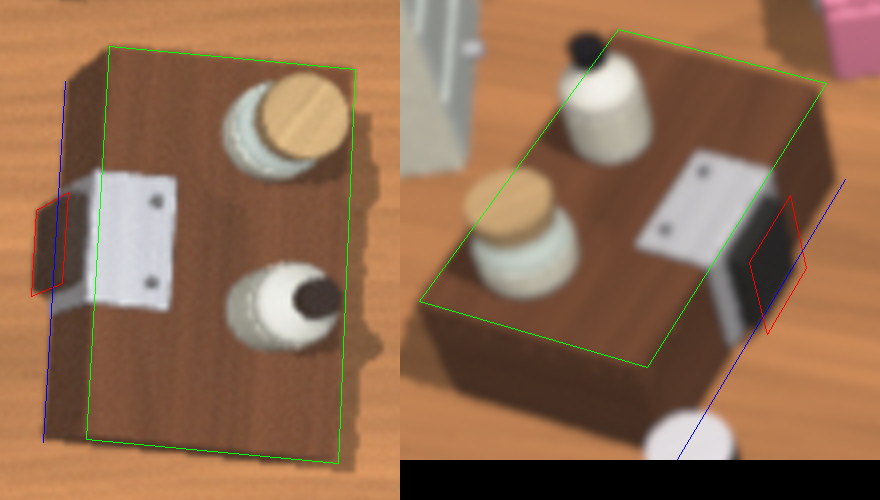

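Call:
apply_moves([
  [0.68,-0.7,0,0,0,-1,1],
  [0.72,-0.64,0,0,0,-1,1],
  [0.77,-0.58,0,0,0,-1,1],
  [0.82,-0.51,0,0,0,-1,1],
  [0.86,-0.44,0,0,0,-1,1],
  [0.89,-0.37,0,0,0,-1,1],
  [0.92,-0.3,0,0,0,-1,1],
  [0.94,-0.22,0,0,0,-1,1],
])

```text
time: 1.1
tool_pos: [285.0, -364.3, 244.9]
tcp_rot: [-180.0, -0.0, 54.3]
ft_force: [-0.3, -0.3, 0.3]
finger_gap: 85.8
grip_force: 0.0
```

```bash
cat > look.py <<'E'
from h import *
import sys
im={n:snapshot(n) for n in('top','scene')}
G={'green':[433,-76,-13],'amber':[603,-6,-24]}
for c in G:
    if c in sys.argv[1:]:
        for k in('top','scene'): print(c,k,*fitcan({k:im[k]},c,G[c],32))
print(now()[0].round(1), sense()['time'])
E
python3 look.py green amber
```

```text
green top [433.3837966  -73.92053119 -12.65873887] 0.2117059557905559
green scene [432.04047897 -76.97530708 -21.42713566] 0.436656824892119
amber top [604.14752989  -4.29300004 -21.74633776] 0.13711600342616384
amber scene [600.38689007  -9.60886897 -25.85377804] 0.11569150326797384
[ 285.7 -363.4  244.9   54.4] 1.2
```

Call:
apply_moves([
  [0.97,-0.146,0,0,0,0,1],
  [0.97,-0.146,0,0,0,0,1],
  [0.97,-0.146,0,0,0,0,1],
  [0.97,-0.146,0,0,0,0,1],
  [0.97,-0.146,0,0,0,0,1],
  [0.97,-0.146,0,0,0,0,1],
  [0.97,-0.146,0,0,0,0,1],
  [0.97,-0.146,0,0,0,0,1],
])

```text
time: 2.2
tool_pos: [393.1, -155.9, 245.1]
tcp_rot: [-180.0, 0.0, 54.0]
ft_force: [1.0, -0.3, 0.6]
finger_gap: 85.2
grip_force: 0.0
```

Call:
apply_moves([
  [0.97,-0.146,0,0,0,0,1],
  [0.97,-0.146,0,0,0,0,1],
  [0.97,-0.146,0,0,0,0,1],
  [0,0,0,0,0,-0.94,1],
  [0,0,0,0,0,-0.94,1],
  [0,0,0,0,0,-0.94,1],
  [0,0,0,0,0,-0.94,1],
  [0,0,0,0,0,-0.94,1],
])

```text
time: 3.2
tool_pos: [433.3, -78.3, 245.0]
tcp_rot: [-180.0, 0.0, 75.7]
ft_force: [0.1, 0.2, 0.2]
finger_gap: 85.6
grip_force: 0.0
```

```bash
python3 - <<'E'
from h import *
im={'scene':snapshot('scene')}; print(fitcan(im,'green',[432,-76,-14],32)); print(now()[0])
cv2.imwrite('pics/g1.png',crop('scene',270,380,170,270,7,im['scene']))
E
```

```text
(array([432.59715236, -78.91001753,  -5.07112843]), np.float64(0.45137052236915437))
[433.28191336 -78.34575469 244.99002382  75.94186803]
```

View pics/g1.png

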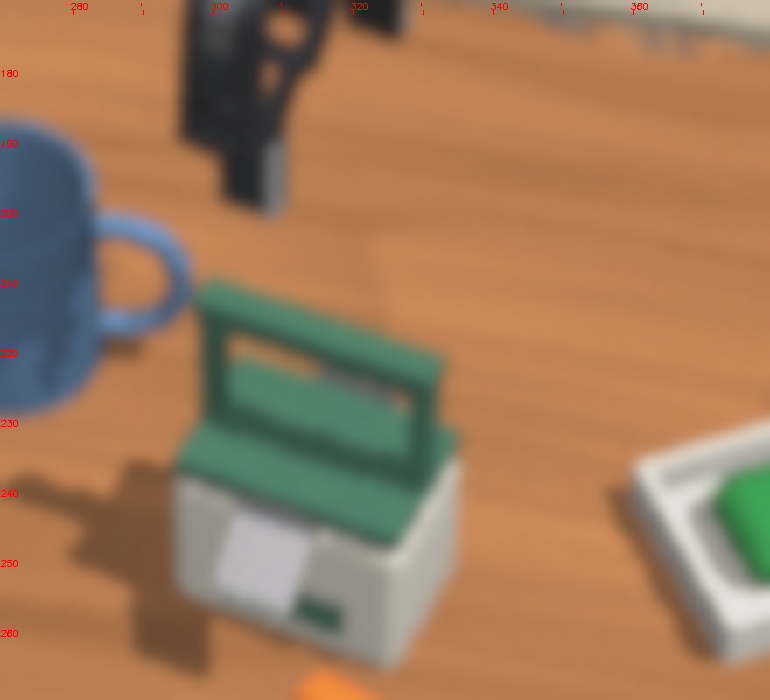

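```bash
python3 - <<'E'
from h import *
c=[((7,-46,142),(202,308)),((7,46,142),(436,376)),((-7,46,142),(443,354)),((30,46,80),(393,548)),((30,-46,80),(178,468)),((-30,46,80),(460,432))]
for sub in(c,c[3:],c[:3]): print(fit([('scene',p,(270+u/7-.5,170+v/7-.5)) for p,(u,v) in sub],[432,-76,-14]))
E
```

```text
(array([434.97213055, -77.8695697 , -11.45824027]), array([[-1.7548233 , -0.33071003],
       [-0.42001636,  1.2516273 ],
       [ 0.76340893,  0.43470709],
       [ 1.47216474, -0.28791872],
       [-1.67930519, -0.24432803],
       [ 0.96257847, -0.53914946]]))
(array([436.20536304, -79.11978831, -12.38532299]), array([[ 0.58071814,  0.15950367],
       [-2.32666835, -0.22486595],
       [ 0.45420835,  0.00396779]]))
(array([433.68435388, -77.42207414, -10.13581762]), array([[-1.57284975, -0.36775588],
       [ 0.08587777,  0.60655081],
       [ 1.14008379, -0.24111723]]))
```

Call:
apply_moves([
  [0,0,0.5,0,0,-0.44,1],
  [0,0,0.9,0,0,0,1],
  [0,0,0.9,0,0,0,1],
  [0,0,0.9,0,0,0,1],
  [0,0,0.6,0,0,0,1],
  [0,0,0,0,0,0,1],
  [0,0,0,0,0,0,0.5],
  [0,0,0,0,0,0,0],
], grip_force=80)

```text
time: 4.25
tool_pos: [434.0, -78.0, 132.3]
tcp_rot: [179.9, 0.0, 77.7]
ft_force: [1.0, -0.0, 0.0]
finger_gap: 51.5
grip_force: 0.0
```

Call:
apply_moves([
  [0,0,0,0,0,0,0],
  [0,0,0,0,0,0,0],
  [0,0,0,0,0,0,0],
  [0,0,0,0,0,0,0],
])

```text
time: 4.75
tool_pos: [433.6, -77.9, 131.8]
tcp_rot: [180.0, 0.0, 77.7]
ft_force: [-2.1, -0.3, 5.9]
finger_gap: 12.3
grip_force: 79.3
```

Call:
apply_moves([
  [0,0,-0.4,0,0,0,0],
  [0,0,-0.8,0,0,0,0],
  [0,0,-0.9,0,0,0,0],
  [0,0,-0.9,0,0,0,0],
  [0,0,-0.8,0,0,0,0],
  [-0.3,0.34,0,0,0,0,0],
  [-0.6,0.67,0,0,0,0,0],
  [-0.6,0.67,0,0,0,0,0],
])

```text
time: 5.75
tool_pos: [473.0, -133.3, 243.6]
tcp_rot: [-179.9, -0.0, 77.7]
ft_force: [-0.1, -0.4, -4.4]
finger_gap: 12.1
grip_force: 78.3
```

Call:
apply_moves([
  [-0.7,0.77,0,0,0,0,0],
  [-0.7,0.77,0,0,0,0,0],
  [-0.6,0.67,0,0,0,0,0],
  [-0.5,0.55,0,0,0,0,0],
  [-0.28,0.31,0,0,0,0,0],
  [0,0,0,0,0,0.5,0],
  [0,0,0,0,0,0.9,0],
  [0,0,0,0,0,1,0],
])

```text
time: 6.75
tool_pos: [544.8, -233.5, 244.0]
tcp_rot: [-179.9, -0.0, 66.6]
ft_force: [-0.1, 0.1, -4.0]
finger_gap: 12.8
grip_force: 78.3
```

Call:
apply_moves([
  [0,0,0,0,0,1,0],
  [0,0,0,0,0,1,0],
  [0,0,0,0,0,1,0],
  [0,0,0,0,0,1,0],
  [0,0,0,0,0,1,0],
  [0,0,0,0,0,1,0],
  [0,0,0,0,0,1,0],
  [0,0,0,0,0,1,0],
])

```text
time: 7.75
tool_pos: [544.8, -233.4, 244.1]
tcp_rot: [-179.9, 0.0, 29.9]
ft_force: [-0.2, 0.2, -4.0]
finger_gap: 12.5
grip_force: 78.3
```

Call:
apply_moves([
  [0,0,0,0,0,1,0],
  [0,0,0,0,0,1,0],
  [0,0,0,0,0,1,0],
  [0,0,0,0,0,1,0],
  [0,0,0,0,0,1,0],
  [0,0,0,0,0,1,0],
  [0,0,0,0,0,1,0],
  [0,0,0,0,0,0.9,0],
])

```text
time: 8.75
tool_pos: [544.8, -233.4, 244.1]
tcp_rot: [-180.0, 0.1, -6.3]
ft_force: [0.1, -0.2, -4.3]
finger_gap: 12.6
grip_force: 78.3
```

```bash
python3 - <<'E'
from h import *
print(now()); im={n:snapshot(n) for n in('top','scene')}
cv2.imwrite('pics/g2.png',np.hstack([cv2.resize(crop('top',395,480,180,330,4,im['top']),None,fx=1,fy=1),crop('scene',150,260,190,340,4,im['scene'])]))
E
```

```text
(array([ 544.77358289, -233.40355606,  244.0876081 ,   -6.32137109]), {'time': 8.75, 'joint_pos': array([-2.81498328e+01,  6.46358825e+00,  8.64830702e+01,  2.75459224e-03,
        8.71515002e+01,  6.81714298e+01]), 'qd': array([ 1.24967237e-03,  1.32155103e-01,  2.16800028e-02,  1.46834951e-01,
       -4.44907211e-02,  3.27142073e+01]), 'joint_efforts': array([ 4.65308619e-05, -5.85404205e+01, -5.24302912e+01,  3.60315316e-03,
        1.37243676e-02, -1.13702528e+00]), 'tool_pos': array([ 544.77358289, -233.40355606,  244.0876081 ]), 'tcp_rot': array([-1.79960948e+02,  9.00978087e-02, -6.32137109e+00]), 'ft_force': array([ 0.14038679, -0.16498839, -4.34664554]), 'wrist_torque': array([ 0.01187468, -0.00793075,  0.03014123]), 'grip_force': 78.30557942390442, 'finger_gap': 12.589029449187302})
```

View pics/g2.png

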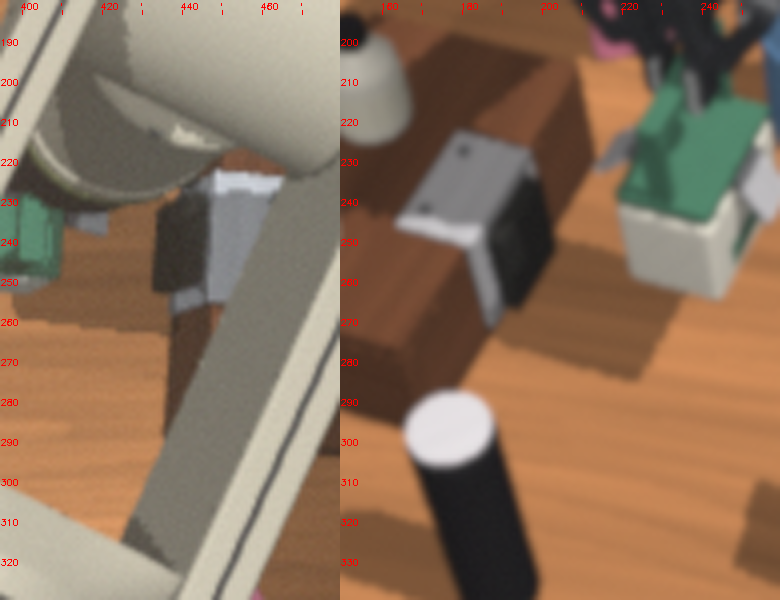

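```bash
python3 - <<'E'
from h import *
a=[('scene',(0,-28,92),(200,233)),('scene',(0,-28,20),(203.7,251.2)),('scene',(0,28,20),(194.5,267.5)),('scene',(0,28,92),(187,249.5))]
b=[('top',(0,28,20),(435.2,229)),('top',(0,28,92),(445.7,227.5)),('top',(0,-28,92),(445.7,252.5)),('top',(0,-28,20),(433.2,252.5))]
for l in(a,b,a+b):
    print(fit([(n,p,np.array(u)-.4) for n,p,u in l],[532,-353,-97]))
E
```

```text
(array([ 531.14029623, -361.29954482,  -99.35858785]), array([[-0.28884977,  0.11648409],
       [ 0.2272483 ,  0.0897109 ],
       [-1.29444054, -0.10774302],
       [ 1.44886807, -0.08377294]]))
(array([ 533.62914719, -360.64427685,  -94.44898219]), array([[ 1.27515599,  2.66495966],
       [-1.1755731 , -0.48014786],
       [-1.6595633 , -2.59300596],
       [ 2.77345318,  0.62529338]]))
(array([ 532.04875527, -360.47065595,  -97.54059006]), array([[-0.41345244,  0.34547911],
       [ 0.10881313,  0.31612469],
       [-0.78988241,  0.32712402],
       [ 1.97090662,  0.35742122],
       [ 1.82450642,  3.3171647 ],
       [-0.58758217,  0.21513986],
       [-2.3207973 , -1.99211253],
       [ 2.15299876,  1.18848762]]))
```

Call:
apply_moves([
  [0,0,0.4,0,0,0.15,0],
  [0,0,0.8,0,0,0,0],
  [0,0,0.9,0,0,0,0],
  [0,0,0.8,0,0,0,0],
  [0,0,0.5,0,0,0,0],
  [0,0.5,0,0,0,0,0],
  [0,0.8,0,0,0,0,0],
  [0,0.6,0,0,0,0,0],
], grip_force=120)

```text
time: 9.85
tool_pos: [538.7, -293.1, 144.9]
tcp_rot: [179.9, -0.1, -6.9]
ft_force: [-0.2, -0.4, -4.5]
finger_gap: 11.3
grip_force: 118.4
```

Call:
apply_moves([
  [0,0.15,0,0,0,0,0],
  [0,0.12,0,0,0,0,0],
  [0,0.12,0,0,0,0,0],
  [0,0.1,0,0,0,0,0],
])

```text
time: 10.35
tool_pos: [537.3, -303.2, 143.8]
tcp_rot: [-179.9, -0.0, -6.8]
ft_force: [0.1, 5.7, -0.4]
finger_gap: 11.6
grip_force: 118.8
```

Call:
apply_moves([
  [0,0.1,0,0,0,0,0],
  [0,0.1,0,0,0,0,0],
])

```text
time: 10.6
tool_pos: [536.2, -310.2, 143.6]
tcp_rot: [-180.0, -0.0, -6.8]
ft_force: [0.2, 2.7, -2.6]
finger_gap: 11.5
grip_force: 118.6
```

Call:
apply_moves([
  [0,0.1,0,0,0,0,0],
  [0,0.1,0,0,0,0,0],
])

```text
time: 10.85
tool_pos: [535.0, -316.9, 143.2]
tcp_rot: [180.0, 0.0, -6.9]
ft_force: [0.9, 1.8, -3.4]
finger_gap: 11.4
grip_force: 118.5
```

Call:
apply_moves([
  [0,0.05,0,0,0,0,0],
  [0,0.05,0,0,0,0,0],
])

```text
time: 11.1
tool_pos: [534.7, -319.5, 143.2]
tcp_rot: [-180.0, 0.0, -6.9]
ft_force: [0.3, 6.6, -1.0]
finger_gap: 11.9
grip_force: 118.8
```

Call:
apply_moves([
  [0,0.05,0,0,0,0,0],
  [0,0,0,0,0,0,0],
])

```text
time: 11.35
tool_pos: [534.7, -319.9, 143.3]
tcp_rot: [-179.9, 0.0, -6.9]
ft_force: [-0.6, 6.7, -1.0]
finger_gap: 11.9
grip_force: 118.9
```

Call:
apply_moves([
  [0,0.05,0,0,0,0,0],
  [0,0.05,0,0,0,0,0],
  [0,0,0,0,0,0,0],
])

```text
time: 11.72
tool_pos: [534.8, -321.0, 143.8]
tcp_rot: [-179.7, 0.0, -6.8]
ft_force: [-0.9, 16.4, 5.3]
finger_gap: 11.4
grip_force: 119.7
```

Call:
apply_moves([
  [0,0.05,0,0,0,0,0],
  [0,0.05,0,0,0,0,0],
  [0,0,0,0,0,0,0],
])

```text
time: 12.1
tool_pos: [534.9, -322.2, 144.3]
tcp_rot: [-179.5, 0.0, -6.8]
ft_force: [-1.6, 25.3, 11.1]
finger_gap: 11.9
grip_force: 120.8
```

Call:
apply_moves([
  [0,-0.2,0,0,0,0,0],
  [0,-0.2,0,0,0,0,0],
  [0,0,0,-0.65,0,0,0],
  [0,0,0,0,0,0,0],
])

```text
time: 12.6
tool_pos: [535.2, -314.7, 143.0]
tcp_rot: [177.0, 0.0, -6.8]
ft_force: [-0.3, 1.4, -4.9]
finger_gap: 11.9
grip_force: 118.4
```

Call:
apply_moves([
  [0,0.1,0,0,0,0,0],
  [0,0.05,0,0,0,0,0],
  [0,0.05,0,0,0,0,0],
  [0,0,0,0,0,0,0],
])

```text
time: 13.1
tool_pos: [535.1, -318.5, 144.2]
tcp_rot: [177.4, 0.0, -6.8]
ft_force: [-0.9, 15.9, 5.8]
finger_gap: 11.6
grip_force: 119.9
```

Call:
apply_moves([
  [0,0.05,0,0,0,0,0],
  [0,0.05,0,0,0,0,0],
  [0,0,0,0,0,0,0],
])

```text
time: 13.48
tool_pos: [535.2, -319.5, 144.6]
tcp_rot: [177.5, 0.0, -6.8]
ft_force: [-1.8, 25.0, 9.9]
finger_gap: 11.5
grip_force: 120.9
```

Call:
apply_moves([
  [0,0.05,0,0,0,0,0],
  [0,0.05,0,0,0,0,0],
  [0,0,0,0,0,0,0],
])

```text
time: 13.85
tool_pos: [535.3, -320.8, 145.2]
tcp_rot: [177.7, 0.0, -6.8]
ft_force: [-2.1, 32.8, 15.4]
finger_gap: 11.6
grip_force: 122.2
```

Call:
apply_moves([
  [0,-0.4,0,0,0,0,0],
  [0,-0.7,0,0,0,0,0],
  [0,-0.8,0,0.65,0,0,0],
  [0,-0.8,0,0,0,0,0],
  [0,0,0,0,0,0,0],
])

```text
time: 14.48
tool_pos: [543.9, -245.0, 141.0]
tcp_rot: [180.0, -0.0, -6.8]
ft_force: [-0.5, -0.2, -5.6]
finger_gap: 11.7
grip_force: 119.0
```

```bash
python3 - <<'E'
from h import *
print(now()[0]); im={n:snapshot(n) for n in('top','scene')}
cv2.imwrite('pics/g3.png',crop('scene',180,270,210,300,6,im['scene']))
E
```

```text
[ 543.87383158 -245.00089842  140.96252806   -6.79560854]
```

View pics/g3.png

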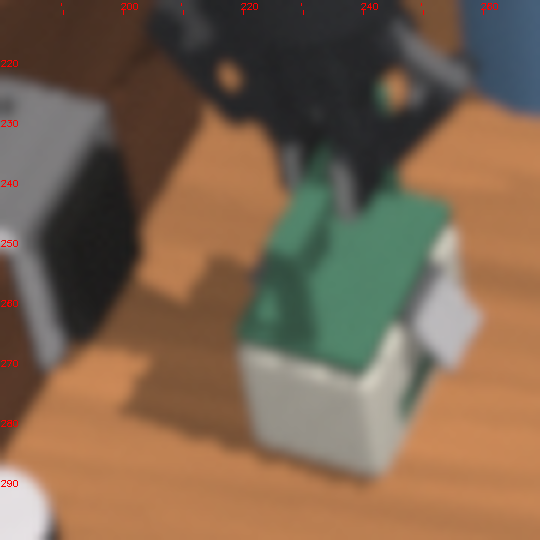

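Call:
apply_moves([
  [0,0,0,0,0,-0.5,0],
  [0,0,0,0,0,-1,0],
  [0,0,0,0,0,-1,0],
  [0,0,0,0,0,-1,0],
  [0,0,0,0,0,-1,0],
  [0,0,0,0,0,-1,0],
  [0,0,0,0,0,-1,0],
  [0,0,0,0,0,-1,0],
])

```text
time: 15.58
tool_pos: [543.6, -247.4, 141.1]
tcp_rot: [179.9, 0.0, 27.6]
ft_force: [0.5, -0.3, -4.3]
finger_gap: 11.7
grip_force: 119.0
```

Call:
apply_moves([
  [0,0,0,0,0,-1,0],
  [0,0,0,0,0,-1,0],
  [0,0,0,0,0,-1,0],
  [0,0,0,0,0,-1,0],
  [0,0,0,0,0,-1,0],
  [0,0,0,0,0,-1,0],
  [0,0,0,0,0,-1,0],
  [0,0,0,0,0,-1,0],
])

```text
time: 16.58
tool_pos: [543.6, -247.4, 141.1]
tcp_rot: [180.0, 0.1, 64.3]
ft_force: [1.0, 0.6, -4.2]
finger_gap: 11.6
grip_force: 119.0
```

Call:
apply_moves([
  [0,0,0,0,0,-1,0],
  [0,0,0,0,0,-1,0],
  [0,0,0,0,0,-1,0],
  [0,0,0,0,0,-1,0],
  [0,0,0,0,0,-1,0],
  [0,0,0,0,0,-1,0],
  [0,0,0,0,0,-1,0],
  [0,0,0,0,0,-1,0],
])

```text
time: 17.58
tool_pos: [543.6, -247.4, 141.1]
tcp_rot: [-180.0, 0.1, 101.0]
ft_force: [-0.3, -0.5, -4.7]
finger_gap: 11.9
grip_force: 119.0
```

Call:
apply_moves([
  [0,0,0,0,0,-1,0],
  [0,0,0,0,0,-1,0],
  [0,0,0,0,0,-1,0],
  [0,0,0,0,0,-1,0],
  [0,0,0,0,0,-1,0],
  [0,0,0,0,0,-1,0],
  [0,0,0,0,0,-1,0],
  [0,0,0,0,0,-1,0],
])

```text
time: 18.58
tool_pos: [543.5, -247.4, 141.1]
tcp_rot: [-180.0, 0.1, 137.6]
ft_force: [0.4, 0.3, -4.1]
finger_gap: 11.3
grip_force: 119.0
```

Call:
apply_moves([
  [0,0,0,0,0,-1,0],
  [0,0,0,0,0,-1,0],
  [0,0,0,0,0,-1,0],
  [0,0,0,0,0,-1,0],
  [0,0,0,0,0,-1,0],
  [0,0,0,0,0,-1,0],
  [0,0,0,0,0,-1,0],
  [0,0,0,0,0,-0.7,0],
])

```text
time: 19.58
tool_pos: [543.6, -247.4, 141.1]
tcp_rot: [-179.9, 0.0, 172.9]
ft_force: [0.4, 1.0, -2.9]
finger_gap: 11.5
grip_force: 119.0
```

```bash
python3 - <<'E'
from h import *
print(now()[0]); im={n:snapshot(n) for n in('top','scene')}
cv2.imwrite('pics/g4.png',crop('scene',180,270,210,300,6,im['scene']))
E
```

```text
[ 543.56362627 -247.38998219  141.10346862  172.8945506 ]
```

View pics/g4.png

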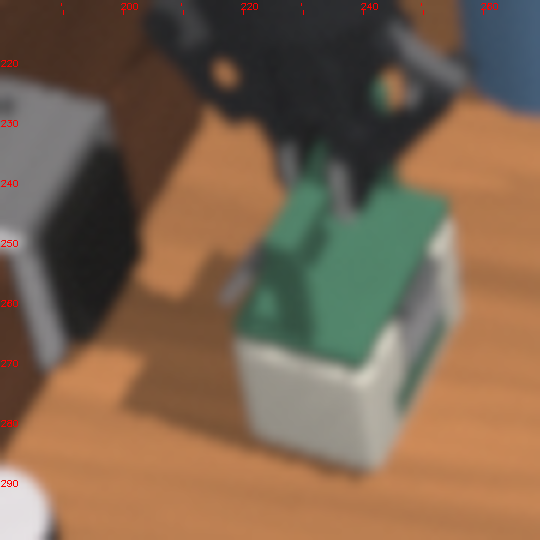

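Call:
apply_moves([
  [0,-0.4,0,0.65,0,0,0],
  [0,-0.7,0,0,0,0,0],
  [0,-0.5,0,0,0,0,0],
  [0,-0.15,0,0,0,0,0],
  [0,-0.1,0,0,0,0,0],
  [0,-0.1,0,0,0,0,0],
  [0,-0.1,0,0,0,0,0],
  [0,-0.1,0,0,0,0,0],
])

```text
time: 20.68
tool_pos: [535.5, -310.7, 143.6]
tcp_rot: [-177.0, -0.0, 172.8]
ft_force: [0.3, 1.5, -3.0]
finger_gap: 11.3
grip_force: 119.2
```

Call:
apply_moves([
  [0,-0.1,0,0,0,0,0],
  [0,-0.1,0,0,0,0,0],
  [0,-0.07,0,0,0,0,0],
])

```text
time: 21.05
tool_pos: [534.8, -317.0, 144.2]
tcp_rot: [-177.2, -0.0, 172.8]
ft_force: [0.3, 13.3, 3.2]
finger_gap: 11.8
grip_force: 120.0
```

Call:
apply_moves([
  [0,-0.05,0,0,0,0,0],
  [0,-0.05,0,0,0,0,0],
  [0,0,0,0,0,0,0],
])

```text
time: 21.42
tool_pos: [534.8, -318.2, 144.6]
tcp_rot: [-177.4, -0.0, 172.9]
ft_force: [-0.6, 18.3, 6.2]
finger_gap: 11.5
grip_force: 120.6
```

Call:
apply_moves([
  [0,-0.05,0,0,0,0,0],
  [0,-0.05,0,0,0,0,0],
  [0,-0.05,0,0,0,0,0],
  [0,-0.03,0,0,0,0,0],
  [0,0,0,0,0,0,0],
  [0,0,0,0,0,0,0],
])

```text
time: 22.18
tool_pos: [534.9, -320.1, 145.4]
tcp_rot: [-177.7, -0.0, 173.0]
ft_force: [-0.3, 33.7, 14.4]
finger_gap: 12.1
grip_force: 122.5
```

Call:
apply_moves([
  [0,0.4,0,0,0,0,0],
  [0,0.7,0,0,0,0,0],
  [0,0.8,0,-0.65,0,0,0],
  [0,0.8,0,0,0,0,0],
  [0,0,-0.5,0,0,0,0],
  [0,0,-0.8,0,0,0,0],
  [0,0,-0.9,0,0,0,0],
  [0,0,-0.8,0,0,0,0],
])

```text
time: 23.18
tool_pos: [543.9, -247.1, 233.7]
tcp_rot: [-179.9, 0.1, 172.8]
ft_force: [1.2, -0.0, -5.1]
finger_gap: 11.5
grip_force: 119.3
```

```bash
python3 - <<'E'
from h import *
c,s=now(); print(c,s['joint_pos'].round(1)); im={n:snapshot(n) for n in('top','scene')}
for n in im: cv2.imwrite(f'pics/p1_{n}.png',im[n][:,:,::-1])
rk=np.load('poses.npz')['rack']; rk=np.array([576.7,339.4,58.2])
for i,y in enumerate((115,0,-115)):
    print('hook',i,pt(rk,[(-30,y,193.5),(-160,y,0)]).round(1).tolist())
print(fitcan(im,'amber',[603,-6,-23],32))
E
```

```text
[ 543.91092538 -247.11275087  233.73015577  172.78943326] [-2.930e+01  7.300e+00  8.670e+01 -1.000e-01  8.590e+01 -1.121e+02]
hook 0 [[463.2, 374.5, 193.5], [394.6, 264.0, 0.0]]
hook 1 [[560.9, 313.9, 193.5], [492.4, 203.4, 0.0]]
hook 2 [[658.6, 253.3, 193.5], [590.1, 142.8, 0.0]]
(array([579.47137878,  17.18330037, -16.27317498]), np.float64(0.2962792758953504))
```

Call:
apply_moves([
  [0,0,-0.6,0,0,0,0],
  [0,0,-0.8,0,0,0,0],
  [0.16,0.36,-0.4,0,0,0,0],
  [0.28,0.63,0,0,0,0,0],
  [0.39,0.9,0,0,0,0,0],
  [0.39,0.9,0,0,0,0,0],
  [0.39,0.9,0,0,0,0,0],
  [0.39,0.9,0,0,0,0,0],
])

```text
time: 24.28
tool_pos: [499.8, -100.2, 284.0]
tcp_rot: [180.0, -0.1, 172.8]
ft_force: [0.0, 0.1, -4.9]
finger_gap: 11.8
grip_force: 119.3
```

Call:
apply_moves([
  [0.39,0.9,0,0,0,0,0],
  [0.39,0.9,0,0,0,0,0],
  [0.39,0.9,0,0,0,0,0],
  [0.39,0.9,0,0,0,0,0],
  [0.39,0.9,0,0,0,0,0],
  [0.39,0.9,0,0,0,0,0],
  [0.39,0.9,0,0,0,0,0],
  [0.39,0.9,0,0,0,0,0],
])

```text
time: 25.28
tool_pos: [433.5, 125.0, 284.0]
tcp_rot: [-180.0, -0.1, 172.8]
ft_force: [-0.7, -0.7, -5.3]
finger_gap: 11.6
grip_force: 119.3
```

Call:
apply_moves([
  [0.39,0.9,0,0,0,0,0],
  [0.39,0.9,0,0,0,0,0],
  [0.39,0.9,0,0,0,0.3,0],
  [0.35,0.75,0,0,0,0.9,0],
  [0.2,0.5,0,0,0,1,0],
  [0,0,0,0,0,1,0],
  [0,0,0,0,0,1,0],
  [0,0,0,0,0,1,0],
])

```text
time: 26.28
tool_pos: [399.4, 248.3, 284.0]
tcp_rot: [-179.9, -0.1, 148.9]
ft_force: [-0.2, -0.6, -3.3]
finger_gap: 11.9
grip_force: 119.2
```

```bash
python3 - <<'E'
from h import *
c,s=now(); print(c,s['joint_pos'].round(1),s['time']); im={n:snapshot(n) for n in('top','scene')}
for n in im: cv2.imwrite(f'pics/p2_{n}.png',im[n][:,:,::-1])
print(fitcan({'top':im['top']},'amber',[590,5,-20],45),fitcan({'scene':im['scene']},'amber',[590,5,-20],40))
# canister in hand: fit as in scene with z offset
import h as H
for dz in(90,135,140,145,150,155,160,165,170):
    H.PARTS=[b+[0,0,dz] for b in [box(-30,30,-46,46,70,80),box(-7,7,-46,46,128,142),box(-7,7,-44,-38,80,130),box(-7,7,38,44,80,130)]]
    m=cmask(im['scene'],'green'); e=proj('scene',[[c[0],c[1],dz+100]])[0].astype(int); w=np.zeros_like(m); w[e[1]-40:e[1]+40,e[0]-40:e[0]+40]=1; m=(m&w).astype(float)
    from scipy.optimize import minimize
    f=lambda x:np.abs(sil('scene',x)-m).sum()/m.sum()
    r=minimize(f,[c[0],c[1],c[3]-90],method='Nelder-Mead',options=dict(initial_simplex=[[c[0],c[1],58],[c[0]+8,c[1],58],[c[0],c[1]+8,58],[c[0],c[1],65]]));print(dz,r.x.round(1),r.fun)
E
```

```text
[399.38163531 248.30103759 283.97994512 148.87877815] [ 25.6 -13.6 101.6   0.   92.2 -33.3] 26.275
(array([580.70368299,  19.73211012, -16.19708278]), np.float64(0.1491688717009295)) (array([576.72550761,  14.8118844 , -18.10236705]), np.float64(0.11786320827543616))
90 [338.1 254.   87.4] 0.47586020634148973
135 [379.  250.2  68.1] 0.4290174471992653
140 [383.7 249.3  68.7] 0.4412412899043915
145 [390.3 247.9  70.3] 0.45544212175228216
150 [393.3 248.1  69.5] 0.4678388159671582
155 [398.6 247.5  65.4] 0.4951385512882839
160 [403.2 246.5  70.6] 0.49373953438124557
165 [411.7 243.1  72. ] 0.5203532652730514
170 [413.6 245.2  71.5] 0.5176038459460919
```

```bash
python3 - <<'E'
from h import *
import h as H
from scipy.optimize import minimize
c=[399.4,248.3,284,148.9]; dz=152; t=cv2.imread('pics/p2_top.png')[:,:,::-1]
H.PARTS=[b+[0,0,dz] for b in H.PARTS]
m=cmask(t,'green'); e=proj('top',[[c[0],c[1],dz+100]])[0].astype(int); w=np.zeros_like(m); w[e[1]-35:e[1]+35,e[0]-35:e[0]+35]=1; m=(m&w)
print(e,m.sum(),sil('top',[c[0],c[1],58.9]).sum())
q=np.argwhere(m); print(q.min(0)[::-1],q.max(0)[::-1]); rr=cv2.minAreaRect(q[:,::-1].astype(np.float32)); print(rr)
g=sil('top',[c[0],c[1],58.9]); q=np.argwhere(g>.5); print(q.min(0)[::-1],q.max(0)[::-1])
for r in range(e[1]-24,e[1]+25,3): print(''.join('#' if m[r,x] and g[r,x]>.5 else 'm' if m[r,x] else '.' if g[r,x]>.5 else ' ' for x in range(e[0]-30,e[0]+31)))
E
```

```text
[168 299] 497 1473.0274509803921
[148 276] [191 324]
((169.4557342529297, 302.6636962890625), (25.970184326171875, 50.6016960144043), 30.379125595092773)
[146 273] [197 326]
                                 ......                      
                               .########....                 
                             .########...........            
                           .#########..................      
                         .#########.################........ 
                       .#########..################........  
                      ...######..###################.....    
                    .............##############.##.....      
                  .................##############....        
                ......................#########....          
              ..........................######....           
            ....................................             
           ...................................               
           ...............#.................                 
         ...#####.........................                   
          .####...........####...........                    
                             ..####....
```

Call:
apply_moves([
  [0.2,0,0.4,0,0,0.15,0],
  [0.21,0,0.7,0,0,0,0],
  [0,0,0.6,0,0,0,0],
  [0,0,0.27,0,0,0,0],
  [0,0,0,0,0,0,0],
])

```text
time: 27.0
tool_pos: [390.4, 254.1, 225.6]
tcp_rot: [-179.9, -0.0, 148.3]
ft_force: [-0.0, 0.3, -4.0]
finger_gap: 11.4
grip_force: 119.3
```

```bash
python3 - <<'E'
from h import *
c,s=now(); print(c,s['ft_force']); d=c[:2]-[463.2,374.5]; print('along x',d@[.527,.85],'along y',d@[-.85,.527])
E
```

```text
[390.35827646 254.10664757 225.63162809 148.28555299] [-0.00496187  0.28350944 -4.01590489]
along x -140.72193787258868 along y -1.5318317211198542
```

Call:
apply_moves([
  [0.05,0.4,0,0,0,0,0],
  [0,0.7,0,0,0,0,0],
  [0,0.8,0,0,0,0,0],
  [0,0.7,0,0,0,0,0],
  [0,0.4,0,0,0,0,0],
  [0,0.3,0,0,0,0,0],
  [0,0.3,0,0,0,0,0],
  [0,0.3,0,0,0,0,0],
])

```text
time: 28.0
tool_pos: [451.2, 354.9, 226.6]
tcp_rot: [180.0, 0.0, 148.3]
ft_force: [-0.4, -0.4, -3.1]
finger_gap: 11.8
grip_force: 119.3
```

Call:
apply_moves([
  [0,0.3,0,0,0,0,0],
  [0,0.3,0,0,0,0,0],
  [0,0.19,0,0,0,0,0],
  [0,0,0.2,0,0,0,0],
  [0,0,0.3,0,0,0,0],
  [0,0,0.2,0,0,0,0],
])

```text
time: 28.75
tool_pos: [462.9, 374.3, 204.2]
tcp_rot: [-179.9, -0.0, 148.3]
ft_force: [-1.0, -0.2, -5.2]
finger_gap: 11.2
grip_force: 119.3
```

Lower in 1.5 mm steps until the prongs take the weight.

Call:
apply_moves([
  [0,0,0.06,0,0,0,0],
  [0,0,0.05,0,0,0,0],
  [0,0,0.05,0,0,0,0],
  [0,0,0,0,0,0,0],
])

```text
time: 29.25
tool_pos: [463.5, 374.8, 200.8]
tcp_rot: [180.0, 0.0, 148.3]
ft_force: [0.6, -0.0, -4.8]
finger_gap: 11.5
grip_force: 119.3
```

Call:
apply_moves([
  [0,0,0.05,0,0,0,0],
  [0,0,0,0,0,0,0],
])

```text
time: 29.5
tool_pos: [463.4, 374.8, 199.1]
tcp_rot: [-180.0, -0.0, 148.3]
ft_force: [-0.1, 0.7, -3.7]
finger_gap: 11.6
grip_force: 119.3
```

Call:
apply_moves([
  [0,0,0.04,0,0,0,0],
  [0,0,0,0,0,0,0],
])

```text
time: 29.75
tool_pos: [463.4, 374.8, 197.8]
tcp_rot: [-180.0, -0.0, 148.3]
ft_force: [-0.1, 0.5, -4.7]
finger_gap: 11.4
grip_force: 119.3
```

Call:
apply_moves([
  [0,0,0.05,0,0,0,0],
  [0,0,0,0,0,0,0],
])

```text
time: 30.0
tool_pos: [463.5, 374.9, 197.3]
tcp_rot: [180.0, 0.0, 148.3]
ft_force: [-2.2, -2.6, 3.7]
finger_gap: 11.4
grip_force: 120.3
```

Call:
apply_moves([
  [0,0,0.05,0,0,0,0],
  [0,0,0,0,0,0,0],
])

```text
time: 30.25
tool_pos: [463.6, 375.0, 197.2]
tcp_rot: [179.9, 0.0, 148.3]
ft_force: [-6.4, -5.1, 11.4]
finger_gap: 11.3
grip_force: 121.8
```

Call:
apply_moves([
  [0,0,-0.05,0,0,0,0],
  [0,0,0,0,0,0,0],
  [0,0,0,0,0,0,0.2],
  [0,0,0,0,0,0,0.3],
  [0,0,0,0,0,0,0.35],
  [0,0,0,0,0,0,0.35],
  [0,0,0,0,0,0,0.35],
], grip_force=40)

```text
time: 31.12
tool_pos: [463.5, 374.8, 196.5]
tcp_rot: [180.0, 0.0, 148.3]
ft_force: [-0.3, -0.7, 0.1]
finger_gap: 29.6
grip_force: 0.0
```

Call:
apply_moves([
  [0,0,-0.1,0,0,0,0.35],
  [0,0,-0.2,0,0,0,0.35],
  [0,0,-0.3,0,0,0,0.35],
  [0,0,-0.5,0,0,0,0.35],
  [0,0,-0.8,0,0,0,0.35],
  [0,0,-0.9,0,0,0,0.35],
  [0,0,-0.9,0,0,0,0.5],
])

```text
time: 32.0
tool_pos: [463.5, 374.9, 309.7]
tcp_rot: [179.9, 0.0, 148.3]
ft_force: [-0.4, 0.4, -0.7]
finger_gap: 42.6
grip_force: 0.0
```

```bash
python3 - <<'E'
from h import *
c,s=now(); print(c,s['ft_force'],s['time'],s['joint_pos'].round(1))
r=rows(c,[579-95,17,c[2],c[3]]); print(r)
E
```

```text
[463.5150847  374.90938404 309.70149958 148.28313053] [-0.36523584  0.37878255 -0.67525657] 32.0 [ 34.    5.8  80.4   0.   93.7 -24.2]
(array([-6.85, -9.79, -0.  ]), np.float64(-0.0))
```

Call:
apply_moves([
  [-0.57,-0.8,0,0,0,0,0.7],
  [-0.57,-0.8,0,0,0,0,1],
  [-0.57,-0.8,0,0,0,0,1],
  [-0.57,-0.8,0,0,0,0,1],
  [-0.57,-0.8,0,0,0,0,1],
  [-0.57,-0.8,0,0,0,0,1],
  [-0.57,-0.8,0,0,0,0,1],
  [-0.57,-0.8,0,0,0,0,1],
])

```text
time: 33.0
tool_pos: [479.0, 138.7, 308.9]
tcp_rot: [179.9, 0.1, 148.3]
ft_force: [0.0, 0.7, -0.7]
finger_gap: 85.4
grip_force: 0.0
```

Call:
apply_moves([
  [0,0,0,0,0,1,1],
  [0,0,0,0,0,1,1],
  [0,0,0,0,0,1,1],
  [0,0,0,0,0,1,1],
  [0,0,0,0,0,1,1],
  [0,0,0,0,0,1,1],
  [0,0,0,0,0,1,1],
  [0,0,0,0,0,1,1],
])

```text
time: 34.0
tool_pos: [479.0, 139.6, 308.9]
tcp_rot: [179.9, 0.0, 111.5]
ft_force: [-0.4, 0.7, 0.2]
finger_gap: 85.7
grip_force: 0.0
```

Call:
apply_moves([
  [0,0,0,0,0,1,1],
  [0,0,0,0,0,1,1],
  [0,0,0,0,0,1,1],
  [0,0,0,0,0,1,1],
  [0,0,0,0,0,1,1],
  [0,0,0,0,0,1,1],
  [0,0,0,0,0,1,1],
  [0,0,0,0,0,1,1],
])

```text
time: 35.0
tool_pos: [479.0, 139.6, 308.8]
tcp_rot: [179.9, -0.0, 74.8]
ft_force: [-0.1, 0.3, 0.6]
finger_gap: 85.7
grip_force: 0.0
```

```bash
python3 - <<'E'
from h import *
c,s=now(); print(c,s['ft_force'],s['time'],s['joint_pos'].round(1))
im={n:snapshot(n) for n in('top','scene')}
for n in im: cv2.imwrite(f'pics/p3_{n}.png',im[n][:,:,::-1])
a=fitcan({'top':im['top']},'amber',[579,17,-17],40);b=fitcan({'scene':im['scene']},'amber',[579,17,-17],40);print(a,b)
# hanging green check
import h as H
H.PARTS=[p+[0,0,65.5] for p in H.PARTS]
for n in im:
    m=cmask(im[n],'green'); e=proj(n,[[463,374.8,165]])[0].astype(int); w=np.zeros_like(m); w[e[1]-40:e[1]+40,e[0]-40:e[0]+40]=1; m=m&w; g=sil(n,[463.4,374.8,58.3])
    print(n,m.sum(),g.sum(),(m&(g>.5)).sum())
    for r in range(e[1]-36,e[1]+37,3): print(''.join('#' if m[r,x] and g[r,x]>.5 else 'm' if m[r,x] else '.' if g[r,x]>.5 else ' ' for x in range(e[0]-32,e[0]+33)).rstrip())
print(rows(c,[580,17,c[2],73]))
E
```

```text
[479.03973723 139.62844693 308.84871623  74.79344038] [-0.143466    0.27383934  0.60058248] 35.0 [10.4 -9.4 95.4 -0.  93.9 25.6]
(array([580.79161384,  20.06897623, -17.47185899]), np.float64(0.13138635735984533)) (array([576.98755787,  14.94087577, -19.06123007]), np.float64(0.11656193125236082))
top 159 1301.6549019607842 159





                                    .....
                                ..............
                              .....................
                            ............................
                          ...................................
                        ...................................
                      ..............................#....
                    ................#########...###....
                  ..................#############....
                .....................##########....
              ........................#######.....
             .........................#####.....
           ............................##.....
            ...........................#....
                             ....
[... 271 characters left out ...]
           .#########..
                              .   ..#######.....
                           ...#############...
                        ...###############...
                     .....################....
                  .############....###########.....
                ###############.........#########...
             .######################..............
          ..#############################......
        ....###############################.
            ......######################..
                ......##############...
                     .....#######...
                          ........
                              .



(array([-3.06,  4.32, -0.  ]), np.float64(0.39))
```

Call:
apply_moves([
  [-0.51,0.71,0,0,0,0,1],
  [-0.51,0.71,0,0,0,0,1],
  [-0.51,0.71,0,0,0,0,1],
  [-0.51,0.71,0,0,0,0,1],
  [-0.51,0.72,0,0,0,0,1],
  [-0.5,0.72,0,0,0,0,1],
  [0,0,0.4,0,0,0.61,1],
  [0,0,0.9,0,0,0,1],
])

```text
time: 36.1
tool_pos: [580.4, 17.4, 270.4]
tcp_rot: [179.8, -0.1, 72.2]
ft_force: [0.1, -0.1, -0.3]
finger_gap: 85.5
grip_force: 0.0
```

```bash
python3 - <<'E'
from h import *
c,s=now(); im={'scene':snapshot('scene')}; print(c,fitcan(im,'amber',[578,16,-18],40))
E
```

```text
[580.36397173  17.39190452 270.36722065  72.1905644 ] (array([576.40917044,  14.70143345, -18.4279389 ]), np.float64(0.11885237457504892))
```

Descend 138.5 mm (4.6 units) and grip.

Call:
apply_moves([
  [0,0,0.9,0,0,0,1],
  [0,0,0.9,0,0,0,1],
  [0,0,0.9,0,0,0,1],
  [0,0,0.9,0,0,0,1],
  [0,0,0.7,0,0,0,1],
  [0,0,0.3,0,0,0,1],
  [0,0,0,0,0,0,1],
  [0,0,0,0,0,0,0.5],
], grip_force=80)

```text
time: 37.15
tool_pos: [579.9, 17.9, 131.9]
tcp_rot: [179.9, -0.0, 72.2]
ft_force: [0.9, -0.2, -0.2]
finger_gap: 70.0
grip_force: 0.0
```

Call:
apply_moves([
  [0,0,0,0,0,0,0],
  [0,0,0,0,0,0,0],
  [0,0,0,0,0,0,0],
  [0,0,0,0,0,0,0],
  [0,0,0,0,0,0,0],
])

```text
time: 37.78
tool_pos: [579.5, 17.8, 131.0]
tcp_rot: [179.9, -0.0, 72.1]
ft_force: [1.1, -1.1, 2.9]
finger_gap: 13.2
grip_force: 79.2
```

Call:
apply_moves([
  [0,0,-0.4,0,0,0,0],
  [0,0,-0.8,0,0,0,0],
  [0,0,-0.9,0,0,0,0],
  [0,0,-0.9,0,0,0,0],
  [0,0,-0.77,0,0,0,0],
  [-0.33,0.06,0,0,0,0,0],
  [-0.58,0.1,0,0,0,0,0],
  [-0.83,0.15,0,0,0,0,0],
])

```text
time: 38.78
tool_pos: [570.6, -35.8, 241.5]
tcp_rot: [-179.8, 0.0, 72.2]
ft_force: [0.2, -0.1, -3.4]
finger_gap: 12.2
grip_force: 78.4
```

Call:
apply_moves([
  [-0.83,0.15,0,0,0,0,0],
  [-0.83,0.15,0,0,0,0,0],
  [-0.83,0.15,0,0,0,0,0],
  [-0.83,0.15,0,0,0,0,0],
  [-0.83,0.15,0,0,0,0,0],
  [-0.83,0.15,0,0,0,0,0],
  [-0.85,0.15,0,0,0,0,0],
  [-0.5,0.09,0,0,0,0,0],
])

```text
time: 39.78
tool_pos: [544.6, -227.7, 241.6]
tcp_rot: [-179.8, -0.0, 72.0]
ft_force: [-0.9, -0.2, -3.3]
finger_gap: 13.0
grip_force: 78.4
```

Call:
apply_moves([
  [-0.27,0.05,0,0,0,0.3,0],
  [0,0,0,0,0,1,0],
  [0,0,0,0,0,1,0],
  [0,0,0,0,0,1,0],
  [0,0,0,0,0,1,0],
  [0,0,0,0,0,1,0],
  [0,0,0,0,0,1,0],
  [0,0,0,0,0,1,0],
])

```text
time: 40.78
tool_pos: [545.1, -233.5, 243.2]
tcp_rot: [-180.0, 0.0, 38.5]
ft_force: [-0.1, -0.5, -3.0]
finger_gap: 12.7
grip_force: 78.5
```

Call:
apply_moves([
  [0,0,0,0,0,1,0],
  [0,0,0,0,0,1,0],
  [0,0,0,0,0,1,0],
  [0,0,0,0,0,1,0],
  [0,0,0,0,0,1,0],
  [0,0,0,0,0,1,0],
  [0,0,0,0,0,1,0],
  [0,0,0,0,0,1,0],
])

```text
time: 41.78
tool_pos: [545.1, -233.5, 243.1]
tcp_rot: [-180.0, 0.0, 1.8]
ft_force: [-0.2, -0.2, -3.2]
finger_gap: 12.5
grip_force: 78.5
```

Call:
apply_moves([
  [0,0,0,0,0,1,0],
  [0,0,0,0,0,0.96,0],
  [0,0,0,0,0,0,0],
])

```text
time: 42.15
tool_pos: [545.1, -233.6, 243.2]
tcp_rot: [-180.0, 0.0, -6.9]
ft_force: [-0.1, -0.2, -3.6]
finger_gap: 12.8
grip_force: 78.5
```

Call:
apply_moves([
  [0,0,0.4,0,0,0,0],
  [0,0,0.8,0,0,0,0],
  [0,0,0.9,0,0,0,0],
  [0,0,0.8,0,0,0,0],
  [0,0,0.5,0,0,0,0],
  [0,0.5,0,-0.65,0,0,0],
  [0,0.8,0,0,0,0,0],
  [0,0.6,0,0,0,0,0],
], grip_force=120)

```text
time: 43.15
tool_pos: [538.3, -291.3, 143.8]
tcp_rot: [177.0, -0.0, -6.9]
ft_force: [-0.2, -0.3, -3.6]
finger_gap: 11.5
grip_force: 118.2
```

Call:
apply_moves([
  [0,0.13,0,0,0,0,0],
  [0,0.1,0,0,0,0,0],
  [0,0.1,0,0,0,0,0],
  [0,0.1,0,0,0,0,0],
  [0,0.1,0,0,0,0,0],
  [0,0.1,0,0,0,0,0],
  [0,0.1,0,0,0,0,0],
])

```text
time: 44.02
tool_pos: [535.6, -312.4, 144.9]
tcp_rot: [177.0, -0.0, -7.0]
ft_force: [1.1, 2.1, -1.7]
finger_gap: 12.0
grip_force: 118.4
```

Call:
apply_moves([
  [0,0.07,0,0,0,0,0],
  [0,0.05,0,0,0,0,0],
  [0,0.05,0,0,0,0,0],
  [0,0,0,0,0,0,0],
])

```text
time: 44.52
tool_pos: [535.3, -316.2, 145.3]
tcp_rot: [177.1, -0.0, -7.0]
ft_force: [0.9, 8.1, 1.9]
finger_gap: 11.5
grip_force: 118.9
```

Call:
apply_moves([
  [0,0.05,0,0,0,0,0],
  [0,0.05,0,0,0,0,0],
  [0,0.05,0,0,0,0,0],
  [0,0,0,0,0,0,0],
])

```text
time: 45.02
tool_pos: [535.3, -318.5, 146.0]
tcp_rot: [177.3, -0.0, -6.9]
ft_force: [1.0, 18.0, 7.5]
finger_gap: 12.0
grip_force: 119.9
```

Call:
apply_moves([
  [0,0.05,0,0,0,0,0],
  [0,0.05,0,0,0,0,0],
  [0,0,0,0,0,0,0],
  [0,0,0,0,0,0,0],
])

```text
time: 45.52
tool_pos: [535.3, -319.3, 146.3]
tcp_rot: [177.5, 0.0, -6.9]
ft_force: [0.4, 26.7, 12.5]
finger_gap: 11.7
grip_force: 120.8
```

Push a little more, back off, and turn half round.

Call:
apply_moves([
  [0,0.05,0,0,0,0,0],
  [0,0.04,0,0,0,0,0],
  [0,0,0,0,0,0,0],
  [0,0,0,0,0,0,0],
])

```text
time: 46.02
tool_pos: [535.4, -320.4, 146.8]
tcp_rot: [177.7, 0.0, -6.8]
ft_force: [-0.1, 34.4, 17.3]
finger_gap: 11.9
grip_force: 121.9
```

Call:
apply_moves([
  [0,-0.4,0,0,0,0,0],
  [0,-0.7,0,0,0,0,0],
  [0,-0.8,0,0.65,0,0,0],
  [0,-0.8,0,0,0,0,0],
  [0,0,0,0,0,-0.5,0],
  [0,0,0,0,0,-1,0],
  [0,0,0,0,0,-1,0],
  [0,0,0,0,0,-1,0],
])

```text
time: 47.02
tool_pos: [543.6, -246.6, 142.7]
tcp_rot: [179.9, 0.0, 9.2]
ft_force: [0.0, 0.1, -2.3]
finger_gap: 11.7
grip_force: 119.0
```

Call:
apply_moves([
  [0,0,0,0,0,-1,0],
  [0,0,0,0,0,-1,0],
  [0,0,0,0,0,-1,0],
  [0,0,0,0,0,-1,0],
  [0,0,0,0,0,-1,0],
  [0,0,0,0,0,-1,0],
  [0,0,0,0,0,-1,0],
  [0,0,0,0,0,-1,0],
])

```text
time: 48.02
tool_pos: [543.6, -246.6, 142.7]
tcp_rot: [179.9, 0.1, 45.9]
ft_force: [0.7, 0.8, -2.5]
finger_gap: 11.9
grip_force: 119.0
```

Call:
apply_moves([
  [0,0,0,0,0,-1,0],
  [0,0,0,0,0,-1,0],
  [0,0,0,0,0,-1,0],
  [0,0,0,0,0,-1,0],
  [0,0,0,0,0,-1,0],
  [0,0,0,0,0,-1,0],
  [0,0,0,0,0,-1,0],
  [0,0,0,0,0,-1,0],
])

```text
time: 49.02
tool_pos: [543.7, -246.6, 142.7]
tcp_rot: [180.0, 0.1, 82.6]
ft_force: [0.0, -0.1, -3.5]
finger_gap: 11.5
grip_force: 119.0
```

Call:
apply_moves([
  [0,0,0,0,0,-1,0],
  [0,0,0,0,0,-1,0],
  [0,0,0,0,0,-1,0],
  [0,0,0,0,0,-1,0],
  [0,0,0,0,0,-1,0],
  [0,0,0,0,0,-1,0],
  [0,0,0,0,0,-1,0],
  [0,0,0,0,0,-1,0],
])

```text
time: 50.02
tool_pos: [543.7, -246.6, 142.7]
tcp_rot: [-179.9, 0.1, 119.2]
ft_force: [0.4, 0.4, -3.4]
finger_gap: 11.7
grip_force: 119.0
```

Call:
apply_moves([
  [0,0,0,0,0,-1,0],
  [0,0,0,0,0,-1,0],
  [0,0,0,0,0,-1,0],
  [0,0,0,0,0,-1,0],
  [0,0,0,0,0,-1,0],
  [0,0,0,0,0,-1,0],
  [0,0,0,0,0,-1,0],
  [0,0,0,0,0,-1,0],
])

```text
time: 51.02
tool_pos: [543.6, -246.6, 142.7]
tcp_rot: [-179.9, 0.0, 155.9]
ft_force: [-0.3, 0.2, -3.4]
finger_gap: 11.8
grip_force: 119.0
```

Call:
apply_moves([
  [0,0,0,0,0,-1,0],
  [0,0,0,0,0,-1,0],
  [0,0,0,0,0,-1,0],
  [0,0,0,0,0,-0.7,0],
  [0,0,0,0,0,0,0],
])

```text
time: 51.65
tool_pos: [543.6, -246.6, 142.7]
tcp_rot: [-179.9, 0.0, 172.7]
ft_force: [-0.9, -0.6, -2.9]
finger_gap: 11.4
grip_force: 119.0
```

```bash
python3 - <<'E'
from h import *
print(now()[0]); im={n:snapshot(n) for n in('top','scene')}
for n in im: cv2.imwrite(f'pics/p4_{n}.png',im[n][:,:,::-1])
E
```

```text
[ 543.64048826 -246.62694668  142.72428456  172.7029971 ]
```

Call:
apply_moves([
  [0,-0.4,0,0.65,0,0,0],
  [0,-0.7,0,0,0,0,0],
  [0,-0.5,0,0,0,0,0],
  [0,-0.15,0,0,0,0,0],
  [0,-0.1,0,0,0,0,0],
  [0,-0.1,0,0,0,0,0],
  [0,-0.1,0,0,0,0,0],
  [0,-0.1,0,0,0,0,0],
])

```text
time: 52.75
tool_pos: [535.3, -311.4, 145.4]
tcp_rot: [-177.0, -0.0, 172.7]
ft_force: [0.5, 3.4, -1.5]
finger_gap: 11.4
grip_force: 119.3
```

Call:
apply_moves([
  [0,-0.1,0,0,0,0,0],
  [0,-0.1,0,0,0,0,0],
  [0,-0.07,0,0,0,0,0],
  [0,-0.05,0,0,0,0,0],
  [0,-0.05,0,0,0,0,0],
  [0,0,0,0,0,0,0],
])

```text
time: 53.5
tool_pos: [534.8, -318.6, 146.6]
tcp_rot: [-177.4, -0.0, 172.8]
ft_force: [-0.3, 18.7, 8.0]
finger_gap: 11.8
grip_force: 120.9
```

Call:
apply_moves([
  [0,-0.05,0,0,0,0,0],
  [0,-0.05,0,0,0,0,0],
  [0,-0.03,0,0,0,0,0],
  [0,0,0,0,0,0,0],
])

```text
time: 54.0
tool_pos: [534.9, -320.0, 147.2]
tcp_rot: [-177.6, -0.0, 172.9]
ft_force: [-0.8, 30.6, 13.5]
finger_gap: 12.0
grip_force: 122.2
```

Call:
apply_moves([
  [0,-0.05,0,0,0,0,0],
  [0,0,0,0,0,0,0],
  [0,0,0,0,0,0,0],
])

```text
time: 54.38
tool_pos: [534.9, -320.6, 147.4]
tcp_rot: [-177.6, -0.0, 172.9]
ft_force: [-0.2, 34.1, 17.3]
finger_gap: 11.4
grip_force: 122.9
```

Call:
apply_moves([
  [0,0.4,0,0,0,0,0],
  [0,0.7,0,0,0,0,0],
  [0,0.8,0,-0.65,0,0,0],
  [0,0.8,0,0,0,0,0],
  [0,0,-0.5,0,0,0,0],
  [0,0,-0.8,0,0,0,0],
  [0,0,-0.9,0,0,0,0],
  [0,0,-0.8,0,0,0,0],
])

```text
time: 55.38
tool_pos: [543.9, -247.6, 235.6]
tcp_rot: [-179.9, 0.1, 172.7]
ft_force: [0.2, -0.6, -2.4]
finger_gap: 11.6
grip_force: 119.4
```

```bash
python3 - <<'E'
from h import *
print(now()[0]); im={n:snapshot(n) for n in('top','scene')}
for n in im: cv2.imwrite(f'pics/p5_{n}.png',im[n][:,:,::-1])
R=lambda f:cv2.imread(f'pics/{f}.png')[:,:,::-1]
# canister centers
def tile(f,n,P):
    e=proj(n,[P])[0].astype(int); return crop(n,e[0]-33,e[0]+33,e[1]-37,e[1]+37,4,R(f))
P=[544,-247,160]; Q=[544,-247,70]
a=[tile('p1_scene','scene',P),tile('p4_scene','scene',Q),tile('p5_scene','scene',P)]
b=[tile('p1_top','top',P),tile('p3_top','top',[463,375,150]),tile('p3_scene','scene',[463,375,150])]
cv2.imwrite('pics/last.png',np.vstack([np.hstack(a),np.hstack(b)])[:600,:800]); 
E
```

```text
[ 543.92242532 -247.60713821  235.59807997  172.69618722]
```

View pics/last.png

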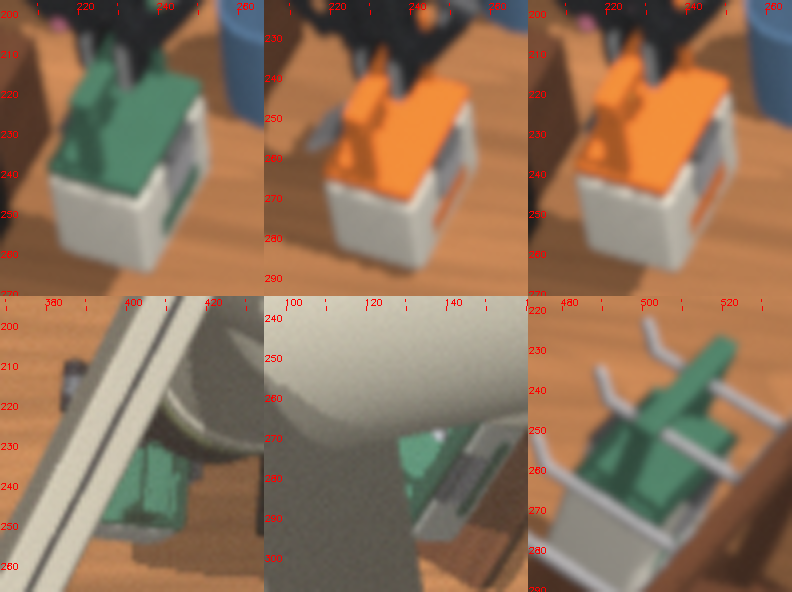

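```bash
python3 - <<'E'
from h import *
def flap(pose,zb,a,side=-1,n='scene'):
    # lower end outer line and upper outer line of flap at angle a
    hx=30.5; pts=[]
    for y in(-15,15):
        for l in(0,16,32):
            x=hx+l*np.sin(a)+5*np.cos(a); z=74-l*np.cos(a)+5*np.sin(a); pts.append((side*x,y,z+zb))
    return proj(n,pt(pose,pts))
for f,c,zb in(('p1_scene',[543.9,-247.1,82.8],233.7-131.8),('p5_scene',[543.9,-247.6,82.7],235.6-131)):
    im=cv2.imread(f'pics/{f}.png')[:,:,::-1]; S=cv2.cvtColor(im,cv2.COLOR_RGB2HSV)
    L=proj('scene',pt(c,[(-30,y,80+zb) for y in(-46,-15,15,46)])); print(f,'lid edge',L.round(1).tolist())
    for a in(0,.1,.3): print(a,flap(c,zb,a).round(1).tolist())
    m=proj('scene',pt(c,[(-33,0,74+zb)]))[0].astype(int)
    print('S around',m,'cols',m[0]-9,'..'); 
    for y in range(m[1]-8,m[1]+9): print(y,' '.join('%3d/%3d'%(S[y,x,1],S[y,x,2]) for x in range(m[0]-9,m[0]+6)))
E
```

```text
p1_scene lid edge [[212.4, 239.0], [218.4, 229.3], [224.0, 220.1], [229.6, 210.8]]
0 [[216.5, 230.4], [217.4, 234.9], [218.3, 239.3], [222.1, 221.2], [222.9, 225.7], [223.7, 230.2]]
0.1 [[216.5, 230.2], [216.7, 234.6], [217.0, 238.8], [222.1, 221.0], [222.3, 225.4], [222.5, 229.7]]
0.3 [[216.5, 230.0], [215.5, 233.8], [214.5, 237.5], [222.1, 220.8], [221.1, 224.6], [220.0, 228.4]]
S around [220 226] cols 211 ..
218 143/125 145/169 146/196 145/204 145/206 144/205 144/203 140/195 120/172  73/136  53/130  87/132  95/132  96/133  96/130
219 142/115 144/159 144/189 145/202 145/204 144/204 142/200 130/184  96/152  57/130  78/131  93/132  98/133  97/132  97/126
220 137/106 143/146 144/182 145/199 144/203 143/202 137/192 115/167  61/129  63/130  91/132  96/133  96/133  97/129  96/119
221 137/ 99 141/137 145/176 145/195 145/201 142/198 130/181  93/146  55/126  83/129  95/131  95/132  97/131  97/123  95/110
222 137/ 95 141/128 144/168 144/189 144/195 140/191 128/170  81/129  54/118  92/122  95/126  96/127  96/125  94/114  96/101
223 136/ 90 140/120 144/159 144/183 144/190 141/186 128/163  86/1
[... 3245 characters left out ...]
 102/113  94/103 138/122 177/147 193/160 197/162 197/162 199/163 198/171 198/187
229 134/ 82 131/ 82 132/ 85 130/104 121/122 107/119 121/120 163/141 186/158 196/164 197/164 197/164 196/165 197/171 198/188
230 135/ 81 132/ 81 133/ 90 136/116 130/139 129/142 149/147 179/160 195/169 198/167 198/165 198/165 198/166 198/170 197/185
231 134/ 80 132/ 85 137/104 142/135 143/157 148/162 168/170 191/183 197/188 198/179 198/169 198/166 198/165 198/169 199/181
232 132/ 81 137/ 95 140/124 146/154 154/169 167/174 185/189 196/213 200/217 198/201 198/179 197/168 197/166 197/168 197/179
233 135/ 87 141/112 143/146 151/167 163/175 181/182 196/207 197/229 197/232 199/219 199/190 197/171 198/166 195/167 198/175
```

Call:
apply_moves([
  [0,0,-0.6,0,0,0,0],
  [0,0,-0.8,0,0,0,0],
  [0.09,0.37,-0.4,0,0,0,0],
  [0.16,0.64,0,0,0,0,0],
  [0.23,0.92,0,0,0,0,0],
  [0.23,0.92,0,0,0,0,0],
  [0.23,0.92,0,0,0,0,0],
  [0.23,0.92,0,0,0,0,0],
])

```text
time: 56.48
tool_pos: [525.5, -100.7, 285.8]
tcp_rot: [180.0, -0.1, 172.8]
ft_force: [-0.2, -0.5, -2.8]
finger_gap: 11.8
grip_force: 119.4
```

Call:
apply_moves([
  [0.23,0.92,0,0,0,0,0],
  [0.23,0.92,0,0,0,0,0],
  [0.23,0.92,0,0,0,0,0],
  [0.23,0.92,0,0,0,0,0],
  [0.23,0.92,0,0,0,0,0],
  [0.23,0.92,0,0,0,0,0],
  [0.23,0.92,0,0,0,0,0],
  [0.23,0.92,0,0,0,0,0],
])

```text
time: 57.48
tool_pos: [498.2, 124.8, 285.9]
tcp_rot: [-180.0, -0.1, 172.8]
ft_force: [0.8, 0.3, -2.5]
finger_gap: 11.6
grip_force: 119.4
```

Call:
apply_moves([
  [0.23,0.92,0,0,0,0,0],
  [0.2,0.8,0,0,0,0.35,0],
  [0.13,0.55,0,0,0,1,0],
  [0.05,0.2,0,0,0,1,0],
  [0,0,0,0,0,1,0],
  [0,0,0,0,0,1,0],
  [0,0,0,0,0,1,0],
  [0,0,0,0,0,0,0],
])

```text
time: 58.48
tool_pos: [490.9, 199.5, 286.0]
tcp_rot: [-179.9, -0.1, 148.3]
ft_force: [0.3, -1.4, -2.9]
finger_gap: 11.9
grip_force: 119.4
```

```bash
python3 - <<'E'
from h import *
c,s=now(); print(c,s['ft_force'],s['time']); d=c[:2]-[560.9,313.9]; print('along x',d@[.527,.85],'along y',d@[-.85,.527])
im={n:snapshot(n) for n in('top','scene')}
for n in im: cv2.imwrite(f'pics/p6_{n}.png',im[n][:,:,::-1])
import h as H
from scipy.optimize import minimize
B=H.PARTS
def show(n,col,pose,zb):
    H.PARTS=[p+[0,0,zb] for p in B]
    m=cmask(im[n],col); e=proj(n,[[pose[0],pose[1],zb+100]])[0].astype(int); w=np.zeros_like(m); w[e[1]-45:e[1]+45,e[0]-45:e[0]+45]=1; m=m&w; g=sil(n,pose)
    print(n,col,m.sum(),g.sum(),(m&(g>.5)).sum())
    for r in range(e[1]-36,e[1]+37,3): print(''.join('#' if m[r,x] and g[r,x]>.5 else 'm' if m[r,x] else '.' if g[r,x]>.5 else ' ' for x in range(e[0]-32,e[0]+33)).rstrip())
show('top','amber',[c[0],c[1],c[3]-90],c[2]-131); show('scene','amber',[c[0],c[1],c[3]-90],c[2]-131)
E
```

```text
[490.89169147 199.48102468 286.03147149 148.27143569] [ 0.2610422  -1.38673693 -2.92557853] 58.475
along x -134.15050761772585 along y -0.7917377476887999
top amber 626 1374.3999999999999 626




                                   .
                                 ########
                               ############...
                             ###################....
                           ...########################...
                         .....###########################...
                       ...........######################..
                     ................#################...
                   ......................###########...
                  ...........................#####...
                ...................................
              ........#.######...................
            ...........##########..............
            ............#############........
            .............###############....
                        ..#############...
                             .#######...
                                  ....



scene amber 
[... 185 characters left out ...]
                                  ###............
                               ####..............
                            #######..........#..
                       m##########..........##.
                    m############.......######.
                    ##############################.
                ..###################################..
             ..##################################.....
          .###################################....
       .####################################...
         ...#############################...
             ....#####################...
                  ...#############....
                      ...#####.....
                           ....
```

Call:
apply_moves([
  [0,0,0.4,0,0,0,0],
  [0,0,0.7,0,0,0,0],
  [0,0,0.6,0,0,0,0],
  [0,0,0.33,0,0,0,0],
  [0.03,0.3,0,0,0,0,0],
  [0,0.6,0,0,0,0,0],
  [0,0.7,0,0,0,0,0],
  [0,0.7,0,0,0,0,0],
])

```text
time: 59.58
tool_pos: [529.0, 259.2, 227.6]
tcp_rot: [179.9, 0.1, 148.2]
ft_force: [-0.4, 0.3, -3.9]
finger_gap: 11.5
grip_force: 119.4
```

Call:
apply_moves([
  [0,0.4,0,0,0,0,0],
  [0,0.3,0,0,0,0,0],
  [0,0.3,0,0,0,0,0],
  [0,0.3,0,0,0,0,0],
  [0,0.3,0,0,0,0,0],
  [0,0.3,0,0,0,0,0],
  [0,0.27,0,0,0,0,0],
  [0,0,0,0,0,0,0],
])

```text
time: 60.58
tool_pos: [562.4, 313.7, 226.3]
tcp_rot: [-180.0, -0.0, 148.2]
ft_force: [0.4, -0.3, -3.0]
finger_gap: 11.7
grip_force: 119.4
```

Call:
apply_moves([
  [0,0,0.2,0,0,0,0],
  [0,0,0.3,0,0,0,0],
  [0,0,0.2,0,0,0,0],
  [0,0,0,0,0,0,0],
])

```text
time: 61.08
tool_pos: [561.6, 312.9, 204.2]
tcp_rot: [-179.9, -0.1, 148.2]
ft_force: [1.0, 0.4, -2.9]
finger_gap: 11.9
grip_force: 119.4
```

Call:
apply_moves([
  [0,0,0.06,0,0,0,0],
  [0,0,0.06,0,0,0,0],
  [0,0,0.05,0,0,0,0],
  [0,0,0,0,0,0,0],
])

```text
time: 61.58
tool_pos: [562.1, 313.3, 200.2]
tcp_rot: [-180.0, -0.0, 148.2]
ft_force: [-1.0, -0.4, -2.9]
finger_gap: 11.7
grip_force: 119.4
```

Call:
apply_moves([
  [0,0,0.05,0,0,0,0],
  [0,0,0,0,0,0,0],
])

```text
time: 61.82
tool_pos: [562.1, 313.2, 198.7]
tcp_rot: [-180.0, -0.0, 148.2]
ft_force: [0.6, 1.1, -4.0]
finger_gap: 11.7
grip_force: 119.4
```

Call:
apply_moves([
  [0,0,0.04,0,0,0,0],
  [0,0,0,0,0,0,0],
])

```text
time: 62.08
tool_pos: [562.1, 313.2, 197.5]
tcp_rot: [-180.0, -0.0, 148.2]
ft_force: [-0.1, -0.3, -3.1]
finger_gap: 11.5
grip_force: 119.4
```

Call:
apply_moves([
  [0,0,0.04,0,0,0,0],
  [0,0,0,0,0,0,0],
])

```text
time: 62.32
tool_pos: [562.3, 313.3, 196.6]
tcp_rot: [180.0, 0.0, 148.2]
ft_force: [-0.3, 0.2, -3.2]
finger_gap: 11.7
grip_force: 119.6
```

Call:
apply_moves([
  [0,0,0.03,0,0,0,0],
  [0,0,0,0,0,0,0],
])

```text
time: 62.58
tool_pos: [562.3, 313.3, 196.4]
tcp_rot: [180.0, 0.0, 148.2]
ft_force: [-3.3, -0.7, 4.5]
finger_gap: 11.9
grip_force: 120.5
```

Weight is on the prongs; release and lift.

Call:
apply_moves([
  [0,0,-0.02,0,0,0,0],
  [0,0,0,0,0,0,0],
  [0,0,0,0,0,0,0.2],
  [0,0,0,0,0,0,0.3],
  [0,0,0,0,0,0,0.35],
  [0,0,0,0,0,0,0.35],
  [0,0,0,0,0,0,0.35],
], grip_force=40)

```text
time: 63.45
tool_pos: [562.2, 313.3, 196.1]
tcp_rot: [180.0, -0.0, 148.2]
ft_force: [-0.5, 0.1, -0.5]
finger_gap: 29.9
grip_force: 0.0
```

Call:
apply_moves([
  [0,0,-0.1,0,0,0,0.35],
  [0,0,-0.2,0,0,0,0.35],
  [0,0,-0.3,0,0,0,0.35],
  [0,0,-0.5,0,0,0,0.35],
  [0,0,-0.8,0,0,0,0.35],
  [0,0,-0.9,0,0,0,0.35],
  [0,0,-0.9,0,0,0,0.35],
])

```text
time: 64.32
tool_pos: [562.3, 313.3, 309.4]
tcp_rot: [179.9, 0.0, 148.2]
ft_force: [0.2, 0.1, 0.9]
finger_gap: 30.0
grip_force: 0.0
```

Call:
apply_moves([
  [-0.4,-0.5,0,0,0,0,0.35],
  [-0.6,-0.75,0,0,0,0,0.35],
  [-0.6,-0.75,0,0,0,0,0.35],
  [-0.6,-0.75,0,0,0,0,0.35],
  [-0.6,-0.75,0,0,0,0,0.35],
  [-0.6,-0.75,0,0,0,0,0.35],
  [-0.6,-0.75,0,0,0,0,0.35],
  [-0.4,-0.5,0,0,0,0,0.35],
])

```text
time: 65.32
tool_pos: [587.1, 101.4, 306.6]
tcp_rot: [-180.0, -0.0, 148.1]
ft_force: [-0.1, -0.3, 0.3]
finger_gap: 30.1
grip_force: 0.0
```

Call:
apply_moves([
  [-0.6,-0.75,0,0,0,0,0.35],
  [-0.6,-0.75,0,0,0,0,0.35],
  [-0.6,-0.75,0,0,0,0,0.35],
  [-0.6,-0.75,0,0,0,0,0.35],
  [-0.4,-0.5,0,0,0,0,0.35],
  [0,0,0,0,0,0,0.35],
  [0,0,0,0,0,0,0.35],
  [0,0,0,0,0,0,0.35],
])

```text
time: 66.32
tool_pos: [603.4, -29.1, 307.2]
tcp_rot: [180.0, -0.0, 148.3]
ft_force: [-0.4, 0.2, 0.1]
finger_gap: 30.2
grip_force: 0.0
```

```bash
python3 - <<'E'
from h import *
import h as H
c,s=now(); print(c,s['ft_force'],s['time'])
im={n:snapshot(n) for n in('top','scene')}
for n in im: cv2.imwrite(f'pics/p7_{n}.png',im[n][:,:,::-1])
B=H.PARTS; H.PARTS=[p+[0,0,65.5] for p in B]
for n in im:
  for col,pose in(('amber',[562.2,313.3,58.2]),('green',[463.4,374.8,58.3])):
    m=cmask(im[n],col); e=proj(n,[[pose[0],pose[1],165]])[0].astype(int); w=np.zeros_like(m); w[e[1]-38:e[1]+38,e[0]-38:e[0]+38]=1; m=m&w; g=sil(n,pose)
    print(n,col,m.sum(),g.sum(),(m&(g>.5)).sum())
    for r in range(e[1]-30,e[1]+31,3): print(''.join('#' if m[r,x] and g[r,x]>.5 else 'm' if m[r,x] else '.' if g[r,x]>.5 else ' ' for x in range(e[0]-32,e[0]+33)).rstrip())
# bystanders: diff to start image, scene cam
a=cv2.imread('pics/scene0.png').astype(int); b=im['scene'][:,:,::-1].astype(int); d=(np.abs(a-b).max(2)>40).astype(np.uint8)
k,l,st,ce=cv2.connectedComponentsWithStats(d); print([tuple(map(int,q)) for q in st[1:] if q[4]>25])
E
```

```text
[603.39579272 -29.08615921 307.18112675 148.2525472 ] [-0.36963462  0.22933609  0.05267117] 66.325
top amber 928 1202.2156862745096 916



                                 m###
                               m########..
                              ##############....
                            ######################...
                         m########........#############...
                        ##############.........########...
                      #####################......####...
                    ###############################...
                  ################################..
                .###############################..
              ########.....###################...
            ###########.........############...
             ###############........######...
                       .########...#####...
                            .#########...
                                 .##...


top green 658 1301.6549019607842 656



                                    .....
                                #####..###....
                              #######.....
[... 2383 characters left out ...]
               ........
                              .

[(113, 0, 67, 96, 3373), (296, 0, 105, 101, 4752), (412, 0, 57, 91, 946), (405, 11, 7, 29, 141), (426, 37, 13, 6, 65), (274, 41, 75, 131, 3386), (361, 81, 9, 22, 104), (386, 83, 27, 23, 195), (367, 89, 23, 12, 132), (395, 105, 16, 18, 194), (103, 115, 141, 48, 3375), (254, 120, 35, 34, 768), (334, 139, 10, 11, 85), (266, 153, 36, 29, 730), (271, 159, 82, 107, 4057), (183, 161, 82, 139, 4268), (213, 170, 6, 10, 42), (164, 222, 34, 30, 623), (457, 227, 68, 84, 2125), (282, 267, 70, 61, 2000), (437, 267, 29, 25, 350), (431, 284, 13, 8, 46), (420, 294, 29, 15, 194), (409, 299, 29, 24, 378), (448, 299, 29, 25, 373), (401, 311, 25, 16, 108)]
```

```bash
python3 -c "
from bench import *
print(hand_in())"
```

```text
the job is handed in; nothing more can be done
None
```

I pressed both clasps of the green and amber canisters (white was absent) on the pad and hung green on hook 0 and amber on hook 1; camera checks showed both straight, the fully flat second clasp on each rests on press force (about 34 N), and I handed the job in at about 66 s.

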